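# Clear the soldering plate, stack a tiered brass finial on it and weight it

### The job

Clear the finished brass knob off the round steel plate of the white soldering board into the wooden pan, then build the next stepped finial: stack all the brass discs that are on the bench flat on that plate, centred on the plate and on one another, largest at the bottom and each next one smaller to the top. Only when the whole stack is built, lift the steel weight by its handle up and off its hook and leave it standing upright, centred on top of the stack. Leave the file block and the jar where they are.

Things in the scene. Friction and masses are not known exactly. Their poses are not given: they have to be found in the camera images.
- disc64: flat plain brass disc, 64 mm diameter, 8 mm thick; origin at its centre (4 mm above its underside), z along its axis. It looks the same from both faces. Five or six of the discs are present; this one may be absent
- disc57: flat plain brass disc, 57 mm diameter, 8 mm thick; origin at its centre (4 mm above its underside), z along its axis. It looks the same from both faces. Five or six of the discs are present; this one may be absent
- disc50: flat plain brass disc, 50 mm diameter, 8 mm thick; origin at its centre (4 mm above its underside), z along its axis. It looks the same from both faces. Five or six of the discs are present; this one may be absent
- disc43: flat plain brass disc, 43 mm diameter, 8 mm thick; origin at its centre (4 mm above its underside), z along its axis. It looks the same from both faces. Five or six of the discs are present; this one may be absent
- disc36: flat plain brass disc, 36 mm diameter, 8 mm thick; origin at its centre (4 mm above its underside), z along its axis. It looks the same from both faces. Five or six of the discs are present; this one may be absent
- disc29: flat plain brass disc, 29 mm diameter, 8 mm thick; origin at its centre (4 mm above its underside), z along its axis. It looks the same from both faces. Five or six of the discs are present; this one may be absent
- plate_top (a point): centre of the top face of the round steel plate, 110 mm diameter, 4 mm thick, fixed on a white square soldering board 130 x 130 x 10 mm; its top face is 14 mm above the bench; z up
- weight: steel weight, 0.4 kg: round body 56 mm diameter, 20 mm high, with a rigid stirrup handle on top; origin at the centre of its underside, z up. It hangs at first with the handle's crossbar on the hook, the hook bar passing through the loop along the weight's x
- weight_handle (a point): middle of the weight's handle, 55 mm above its underside; axes as the weight's. The handle is a flat-bar rectangular loop in the y-z plane, 40 mm wide outside along y (28 mm inside), 10 mm thick along x, its crossbar 62 to 70 mm above the underside. It can be pinched from above over its two outer sides, fingers either side of the hook bar
- hook (a point): point on top of the horizontal hook bar (round, 10 mm thick, top 140 mm above the bench) where the weight hangs; x points from the hook's open tip to its post. The post stands 60 mm behind (+x), no higher than the bar; the bar ends 14 mm in front (-x) in a tip sloping up to 16 mm above the bar's top, 25 mm in front. The stand is fixed
- knob: finished turned brass knob standing on the plate at first: round foot 36 mm diameter and 8 mm high, above it an upright stem 24 mm diameter with a domed top, 52 mm high in all; origin at the centre of its underside, z up
- pan_in (a point): centre of the inner floor of the open dark wooden pan, fixed to the bench: inside 80 mm along its x, 110 mm along its y; the rim is 15 mm above this floor and 20 mm above the bench
- file_block: bystander: blue block 45 x 45 x 60 mm with needle files standing in it to 140 mm; origin under its centre
- flux_jar: bystander: closed jar 48 mm diameter, 50 mm high; origin under its centre

How it is judged:
By the outcome, as a careful person would: the job done as asked, in the order asked, and still so for the second after the job is handed in, with the robot touching nothing.
Of disc64, disc57, disc50, disc43, disc36, disc29 only 5 to 6 are there at a start; the rules pass over those that are not, and their reading is None.
At some moment in a run one of disc64, disc57, disc50, disc43, disc36, disc29 may be knocked a few centimetres aside while the robot is not near it.
It also fails if it takes over 208 s, if anything falls off the work surface, if the arm or the gripper's body presses on something with over 40 N, if the wrist force passes 120 N, or if a joint passes its speed limit or range.

### The arm

A 6-joint arm with a two-finger parallel gripper is mounted at the origin on the work surface. World frame = base frame: x ahead of the robot, y to its left, z up, the work surface at z = 0. Lengths are in mm, angles in rad, forces in N, time in s.
With the tool pointing down it reaches from about 375 to 975 mm from the base axis. Payload 3.8 kg.
Tool frame: the origin (TCP) lies on the front face of the gripper's body, between the roots of the fingers; the fingertips stand 73 mm ahead of it and the grasp point (between the pads) lies 54 mm ahead of it; z points along the fingers, y is the line along which they close (so a half turn about z gives the same grasp; the last joint's range is limited). The gripper opens to 85 mm and grips with 20 to 120 N. Pads are 22 mm wide; open, the fingers measure 114 mm over their backs; the gripper's body (76 mm by 85 mm) begins 54 mm behind the grasp point. The pads swing forward as they close: fully open they stand 13 mm farther back than shut.
Start: joints at [1.192, 0.264, 1.604, -0, 1.274, -0.037], TCP at [226.247, 635.949, 303.88] pointing down, gripper open.
Joint ranges: [-2.63, 2.63], [-0.94, 2.18], [0.31, 2.57], [-1.31, 4.45], [0, 2.66], [-2.55, 2.55]. Speed limits (rad/s): [2.57, 2.57, 3.14, 3.14, 3.14, 3.14].

### API

Orientations are given as a unit quaternion [w, x, y, z].
In Python, from rig import telemetry, vision, order gives the robot as it stands.
- The arm moves only by the tool move_arm, never from a script. Its argument "moves" is a list of rows, each a list of 7 numbers: the shift along the tool's x, y, z as a fraction of full scale, then the turn, a rotation vector about the tool's x, y, z as a fraction of full scale, then the opening, from -1 (shut) to 1 (fully open). In form: [[tx, ty, tz, wx, wy, wz, jaw], ...]. A call has 1 to 12 rows; each row shifts and turns the commanded pose from where the row before left it, along the tool's axes as they then stand; what a row does not reach is not made up. Full scale, the value 1, is 20 mm for a shift and 6 degrees for a turn. A row lasts 1/8 s, in which the tool goes at most 62.5 mm and 10.7 degrees, less where a joint would pass 70% of its speed; a pose out of reach is approached as far as the arm can. A call with a number of a shift or a turn outside -1 to 1 is refused whole. A call with a gripper value outside its range is refused whole. The fingers move at their own pace and stop on an object; the grip force is fixed at half the most. Time passes only in rows, so rows that do not move let the fingers close. It gives the time, the measured TCP pose, the force, the opening and the grip force at its end, in the units of the state.
- telemetry.read_state(): the state, without advancing time (a new reading comes with each control period).
- vision.snapshot(name): name is "side" or "top"; returns a dict with "image" (400x640x3 uint8, red, green, blue), "fx", "fy", "cx", "cy" (pixels), "k1" (the pictures are not rectified: a ray, as slopes to the right and down, at radius r is drawn at 1 + k1 r^2 times it, then the intrinsics apply), "view" (4x4, takes a point from world to camera coordinates). Camera axes: x right, y up, looking along -z (the intrinsics and any distortion apply to the point x, -y, -z); pixel columns grow to the right and rows downward; lengths in mm; the calibration is good to about 2 mm. A picture is of the moment at which its call begins. There is no depth.
- order.finish_job(): hands the job in; it is judged then, once.
The state is a dict: "t": time; "q": joint angles; "qvel": joint speeds; "joint_torque": joint torques, N m; "eef_pos": TCP position; "orientation": TCP orientation; "force": force on the tool from outside, world axes, zero at the start; "wrist_torque": the same for the moment, N m; "opening": finger opening in mm; "gripper_force": force on a finger pad.
Only numpy, scipy, OpenCV 4.12 (cv2) and the standard library are available. Lean on these libraries where they do the work, as an engineer would, in place of code of your own. Each camera call takes 0.05 s, during which the arm holds its last target. There are 200 camera calls.

## Working session

There is one attempt and no reset: what is moved stays moved. The work goes in short steps, Python scripts to look and compute and a tool call to move; the robot and the scene stay as the last step left them, time stands still between calls to the robot, and variables do not carry over. Pictures are saved under pics/ and viewed, at most 16 in all, crops included, and the job is handed in when it is done.

Besides the shell and the picture viewer there is one more tool, called after ">>>" in YAML: its name, and indented under it one key for each argument. move_arm: Moves the arm, as the interface text tells. Shift numbers are shares of 20 mm and turn numbers shares of 6 degrees, none past 1 either way. Its arguments: {"type":"object","properties":{"moves":{"type":"array","items":{"type":"array","items":{"type":"number"}}}},"required":["moves"]}

```bash
mkdir -p pics; ls
python3 - <<'E'
from rig import telemetry, vision
import cv2
for n in("top","side"):
    s=vision.snapshot(n); cv2.imwrite(f"pics/{n}0.png",s["image"][:,:,::-1]); print({k:s[k] for k in s if k!="image"})
print(telemetry.read_state())
E
```

```text
pics
{'fx': 446.0451302524817, 'fy': 446.0451302524817, 'cx': 318.4230699361246, 'cy': 196.82474795964674, 'k1': -0.0010412868761688098, 'view': array([[ 1.10935079e-02, -9.99851519e-01,  1.31861503e-02,
        -7.32637901e+00],
       [ 9.90244195e-01,  1.28167918e-02,  1.38752166e-01,
        -6.20416701e+02],
       [-1.38900568e-01,  1.15182605e-02,  9.90239346e-01,
        -1.10910155e+03],
       [ 0.00000000e+00,  0.00000000e+00,  0.00000000e+00,
         1.00000000e+00]])}
{'fx': 401.19106929349425, 'fy': 401.19106929349425, 'cx': 321.26893162633115, 'cy': 198.44076414406067, 'k1': -0.0042272976247203845, 'view': array([[-9.93620104e-01, -1.11957149e-01,  1.35898991e-02,
         5.90419076e+02],
       [ 8.91946363e-02, -7.06365694e-01,  7.02204973e-01,
        -1.34074781e+02],
       [-6.90174281e-02,  6.98937124e-01,  7.11845131e-01,
        -1.24992013e+03],
       [ 0.00000000e+00,  0.00000000e+00,  0.00000000e+00,
         1.00000000e+00]])}
{'t': 0.1, 'q': array([ 1.19211372e+00,  2.64671142e-01,  1.60526039e+00,  1.44564781e-05,
        1.27372254e+00, -3.68725356e-02]), 'qvel': array([ 0.00050819, -0.00240926, -0.00388403,  0.00069668,  0.00285313,
        0.00016598]), 'joint_torque': array([ 2.94391348e-04, -5.16711366e+01, -3.68590987e+01, -1.45856520e-04,
        6.26837224e-03, -4.11397696e-05]), 'eef_pos': array([226.04038015, 635.46620872, 302.67848989]), 'orientation': array([-2.19381446e-04,  1.70076272e-01,  9.85430362e-01, -1.00711499e-03]), 'force': array([ 0.52949193,  0.33042283, -0.10978057]), 'wrist_torque': array([0.00718091, 0.01527072, 0.00974713]), 'gripper_force': 0.0, 'opening': 85.60251698342059}
```

View pics/top0.png

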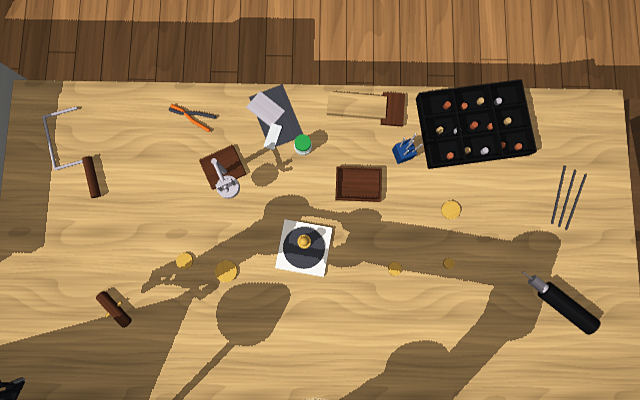

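View pics/side0.png

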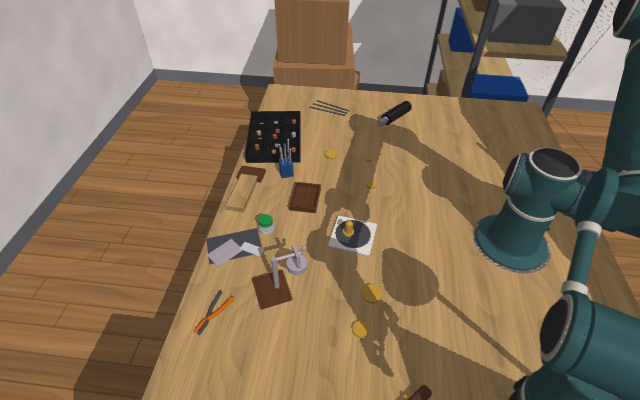

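The top view shows five brass discs, near (184,260), (228,271), (452,209), (395,269) and (449,263). The plate with the knob is at (305,247), the pan at (360,183), the weight at (228,186) on its hook, the jar at (303,144) and the file block at (404,150). The side view agrees.

```bash
cat > h.py <<'E'
import numpy as np, cv2
from rig import telemetry, vision, order
def K(s): return np.array([[s["fx"],0,s["cx"]],[0,s["fy"],s["cy"]],[0,0,1.]])
def ray(s,px):
    px=np.asarray(px,float).reshape(-1,1,2)
    n=cv2.undistortPoints(px,K(s),np.array([s["k1"],0,0,0.])).reshape(-1,2)
    V=s["view"];R=V[:3,:3];C=-R.T@V[:3,3]
    d=np.c_[n[:,0],-n[:,1],-np.ones(len(n))]@R
    return C,d
def plane(s,px,z):
    C,d=ray(s,px); return C+d*((z-C[2])/d[:,2])[:,None]
def proj(s,p):
    p=np.atleast_2d(p)@s["view"][:3,:3].T+s["view"][:3,3]
    a=p[:,0]/-p[:,2];b=-p[:,1]/-p[:,2];f=1+s["k1"]*(a*a+b*b)
    return np.c_[s["cx"]+s["fx"]*a*f,s["cy"]+s["fy"]*b*f]
def brass(s,lo=(17,150,70),hi=(32,255,255)):
    return cv2.inRange(cv2.cvtColor(s["image"],cv2.COLOR_RGB2HSV),np.array(lo),np.array(hi))
def blobs(m,amin=25,amax=900):
    n,l,st,c=cv2.connectedComponentsWithStats(m)
    return [(st[i],c[i],l==i) for i in range(1,n) if amin<=st[i][4]<=amax]
def tri(s1,p1,s2,p2):
    C1,d1=ray(s1,p1);C2,d2=ray(s2,p2);d1=d1[0];d2=d2[0]
    t=np.linalg.lstsq(np.c_[d1,-d2],C2-C1,rcond=None)[0]
    a,b=C1+t[0]*d1,C2+t[1]*d2
    return (a+b)/2,np.linalg.norm(a-b)
E
python3 - <<'E'
from h import *
for n in("top","side"):
    s=vision.snapshot(n); hsv=cv2.cvtColor(s["image"],cv2.COLOR_RGB2HSV)
    if n=="top":
        for p in [(184,260),(228,271),(452,209),(395,269),(449,263),(452,230),(500,200),(410,280),(210,255),(304,241)]: print(p,hsv[p[1],p[0]])
    else:
        for p in [(372,293),(359,328),(331,154),(368,158),(372,184),(349,228),(330,300)]: print(p,hsv[p[1],p[0]])
t=vision.snapshot("top")["image"];s=vision.snapshot("side")["image"]
a=cv2.resize(t[125:295,165:475],None,fx=2.58,fy=2.58,interpolation=cv2.INTER_CUBIC)
cv2.imwrite("pics/tc.png",a[:,:,::-1])
a=cv2.resize(s[130:350,225:395],None,fx=2.7,fy=2.7,interpolation=cv2.INTER_CUBIC)
cv2.imwrite("pics/sc.png",a[:,:,::-1])
E
```

```text
(184, 260) [ 21 162 226]
(228, 271) [ 20 167 222]
(452, 209) [ 21 163 228]
(395, 269) [ 19 170 132]
(449, 263) [ 20 171 137]
(452, 230) [ 17 121 145]
(500, 200) [ 19 116 220]
(410, 280) [ 18 115 201]
(210, 255) [ 18 122 130]
(304, 241) [ 21 162 233]
(372, 293) [ 20 174 139]
(359, 328) [ 20 177 187]
(331, 154) [ 20 177 193]
(368, 158) [ 20 171 119]
(372, 184) [ 20 172 141]
(349, 228) [ 20 175 153]
(330, 300) [ 17 116 165]
```

View pics/tc.png

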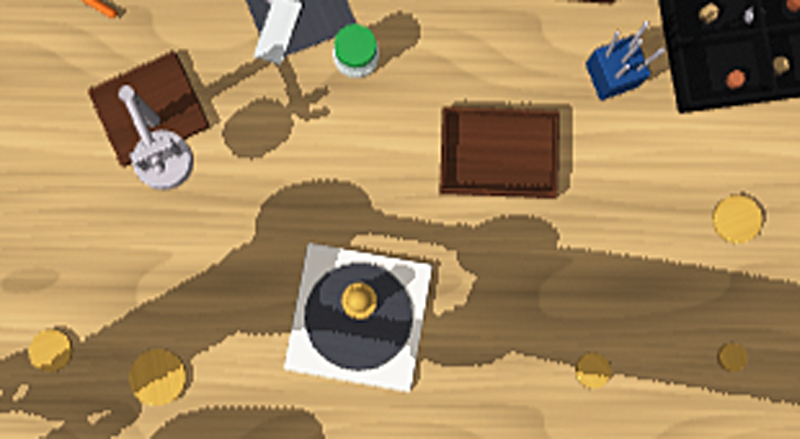

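View pics/sc.png

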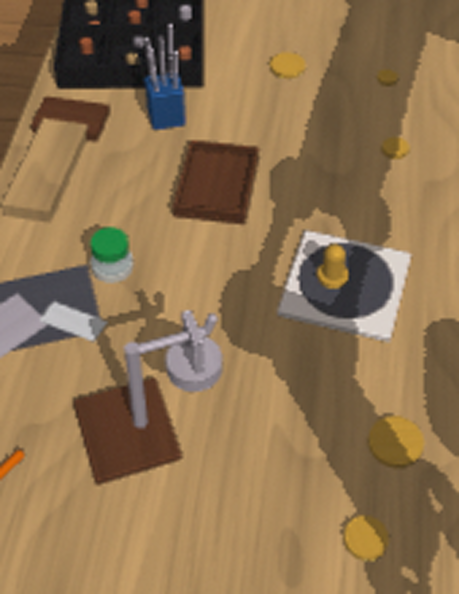

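The crops show the discs partly lit and partly in shadow, and all are separable by saturation. The hook bar runs from its post top at about (214,160) in the full top image to the weight at about (228,186).

Run:
```python
from h import *
S={n:vision.snapshot(n) for n in("top","side")}
for n,s in S.items():
    m=brass(s,(18,146,60),(25,255,255)); 
    print(n)
    for st,c,mm in blobs(m,20,700):
        cn=max(cv2.findContours(mm.astype('uint8'),0,1)[0],key=len)
        P=plane(s,c,8)[0]; W=plane(s,np.argwhere(mm)[:,::-1],8)
        a=np.sqrt(abs(np.linalg.det(np.cov(W[:,:2].T))))*4*np.pi   # ellipse area
        if -500<P[1]<500 and 300<P[0]<900: print(st,c.round(1),P.round(1),"eqdiam",round(2*np.sqrt(a/np.pi),1),"ax",(4*np.sqrt(np.linalg.eigvalsh(np.cov(W[:,:2].T)))).round(1))
s=S["top"];hsv=cv2.cvtColor(s["image"],cv2.COLOR_RGB2HSV)
def rect(s,m,z,near,r=70):
    w=np.zeros_like(m);cv2.circle(w,near,r,255,-1);m=m&w
    m=cv2.morphologyEx(m,cv2.MORPH_CLOSE,np.ones((7,7)))
    c=max(cv2.findContours(m,0,1)[0],key=cv2.contourArea)
    P=plane(s,c.reshape(-1,2),z)[:,:2].astype('float32')
    return cv2.minAreaRect(P),cv2.minEnclosingCircle(P)
for n,c in(("top",(305,247)),("side",(353,235))):
    h=cv2.cvtColor(S[n]["image"],cv2.COLOR_RGB2HSV)
    white=cv2.inRange(h,(0,0,95),(179,60,255)); print("board",n,rect(S[n],white,10,c,40)[0])
    dark=cv2.inRange(h,(0,0,0),(179,110,80)) ; print("plate",n,rect(S[n],dark,14,c,24)[1])
pan=cv2.inRange(hsv,(0,90,20),(14,255,115)); print("pan",rect(s,pan,20,(360,183),36)[0])
h=cv2.cvtColor(S["side"]["image"],cv2.COLOR_RGB2HSV)
print("pan side",rect(S["side"],cv2.inRange(h,(0,90,20),(14,255,115)),20,(305,197),25)[0])
# weight
for n,b in(("top",(228,186)),("side",(297,263))):
    h=cv2.cvtColor(S[n]["image"],cv2.COLOR_RGB2HSV)
    x,y=b; 
    m=cv2.inRange(h,(0,0,90),(179,60,255));w=np.zeros_like(m);cv2.circle(w,b,38,255,-1)
    a=cv2.resize(S[n]["image"][y-40:y+25,x-40:x+30],None,fx=6,fy=6,interpolation=cv2.INTER_CUBIC); cv2.imwrite(f"pics/w{n}.png",a[:,:,::-1])
a=cv2.imread("pics/wtop.png");b=cv2.imread("pics/wside.png");cv2.imwrite("pics/w.png",cv2.resize(np.hstack([a,b]),None,fx=.95,fy=.95))
```

```text
top
[441 201  20  18 284] [450.4 209.5] [ 595.9 -352.3    8. ] eqdiam 51.0 ax [49.2 52.8]
[298 235  13  14 146] [303.9 241.2] [507.2  36.6   8. ] eqdiam 35.8 ax [35.  36.7]
[176 253  17  16 222] [184.2 260.5] [453.5 347.1   8. ] eqdiam 43.5 ax [42.4 44.7]
[443 258  12  11 103] [448.6 263. ] [ 454.7 -343.1    8. ] eqdiam 30.0 ax [28.9 31.1]
[215 260  22  22 385] [225.6 270.9] [428.2 238.5   8. ] eqdiam 57.1 ax [56.5 57.8]
[388 262  14  13 148] [394.5 268.1] [ 440. -201.    8.] eqdiam 35.8 ax [34.4 37.2]
side
[325 149  13  10 103] [331.  153.6] [ 596.3 -348.3    8. ] eqdiam 55.1 ax [50.1 60.5]
[365 156   7   6  33] [368.  158.2] [ 455.1 -339.3    8. ] eqdiam 31.0 ax [27.2 35.2]
[367 181  10   8  64] [371.1 184.3] [ 439.8 -196.7    8. ] eqdiam 38.7 ax [35.4 42.3]
[343 221  11  16 132] [348.1 228.9] [507.   18.2   8. ] eqdiam 47.8 ax [32.9 69.4]
[361 284  21  19 312] [371.2 293.1] [428.7 241.5   8. ] eqdiam 58.8 ax [57.  60.6]
[352 321  17  17 218] [360.1 328.7] [454.3 349.8   8. ] eqdiam 44.4 ax [42.8 46. ]
board top ((491.1192321777344, 37.20222091674805), (129.47462463378906, 130.60487365722656), 80.45372772216797)
plate top ((490.8976745605469, 37.082027435302734), 54.355812072753906)
board side ((492.258544921875, 41.14560317993164), (134.80722045898438, 131.37486267089844), 80.44544982910156)
plate side ((492.720947265625, 39.261837005615234), 54.821632385253906)
pan ((660.9658813476562, -105.46197509765625), (119.9710464477539, 91.801513671875), 88.55138397216797)
pan side ((661.6852416992188, -95.82328033447266), (135.927734375, 91.02397918701172), 88.48431396484375)
```

View pics/w.png

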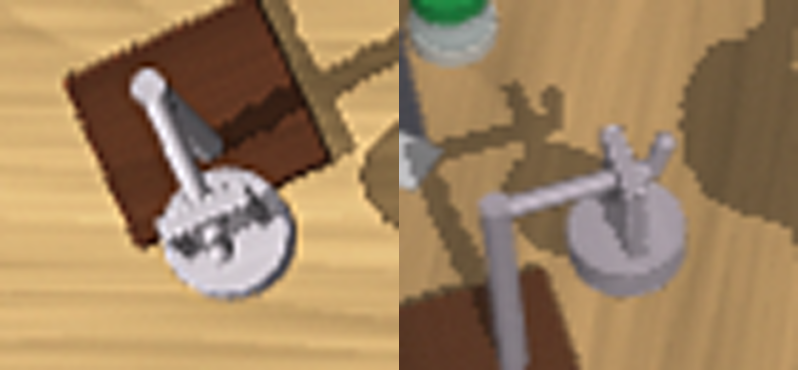

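Five discs are present: 57, 50, 43, 36 and 29 mm, with disc64 absent. The zoom shows the weight body centre at top px (228,187), the post top at (214,161) and the bar joining them. Next I turn the tool so its y lies along world x, and work out the knob position.

Run:
```python
from h import *
S=[vision.snapshot(n) for n in("top","side")]
for s in S: print((-s["view"][:3,:3].T@s["view"][:3,3]).round(0))
t,s=S
print("knob foot top z22",plane(t,(303.9,241.2),22)[0].round(1),"dome z60",plane(t,(304,241),60)[0].round(1),"side foot",plane(s,(348,234),22)[0].round(1))
print("weight body z98 top",plane(t,(228,186.7),98)[0],"side",plane(s,(296.8,263),98)[0])
print("post top z135",plane(t,(214,160.6),138)[0],"side",plane(s,(274.4,259.3),138)[0])
```

```text
[ 460.   13. 1184.]
[512. 845. 976.]
knob foot top z22 [506.7  36.3  22. ] dome z60 [505.7  35.3  60. ] side foot [506.1  50.8  22. ]
weight body z98 top [635.06655095 223.58030768  98.        ] side [634.90220875 230.02590495  98.        ]
post top z135 [691.33208115 251.67661462 138.        ] side [687.67282625 253.69099893 138.        ]
```

>>> move_arm:
  moves:
    - [0,0,0,0,0,0.978,0.2]
    - [0,0,0,0,0,0.978,0.2]
    - [0,0,0,0,0,0.978,0.2]
    - [0,0,0,0,0,0.978,0.2]
    - [0,0,0,0,0,0.978,0.2]
    - [0,0,0,0,0,0.978,0.2]
    - [0,0,0,0,0,0.978,0.2]
    - [0,0,0,0,0,0.978,0.2]
    - [0,0,0,0,0,0.978,0.2]
    - [0,0,0,0,0,0.978,0.2]
    - [0,0,0,0,0,0.978,0.2]
    - [0,0,0,0,0,0.978,0.2]

```text
t: 2.0
eef_pos: [226.2, 636.0, 304.0]
orientation: [-0.0, 0.708, 0.706, 0.0]
force: [0.2, -0.0, 0.5]
opening: 51.2
gripper_force: 0.0
```

>>> move_arm:
  moves:
    - [-1,0.468,0.17,0,0,0,0.2]
    - [-1,0.468,0.17,0,0,0,0.2]
    - [-1,0.468,0.17,0,0,0,0.2]
    - [-1,0.468,0.17,0,0,0,0.2]
    - [-1,0.468,0.17,0,0,0,0.2]
    - [-1,0.468,0.17,0,0,0,0.2]
    - [-1,0.468,0.17,0,0,0,0.2]
    - [-1,0.468,0.17,0,0,0,0.2]
    - [-1,0.468,0.17,0,0,0,0.2]
    - [-1,0.468,0.17,0,0,0,0.2]
    - [-1,0.468,0.17,0,0,0,0.2]
    - [-1,0.468,0.17,0,0,0,0.2]

```text
t: 3.5
eef_pos: [339.2, 394.6, 262.9]
orientation: [0.0, 0.707, 0.707, 0.0]
force: [0.9, -0.2, 0.6]
opening: 51.0
gripper_force: 0.0
```

>>> move_arm:
  moves:
    - [-1,0.468,0.17,0,0,0,0.2]
    - [-1,0.468,0.17,0,0,0,0.2]
    - [-1,0.468,0.17,0,0,0,0.2]
    - [-1,0.468,0.17,0,0,0,0.2]
    - [-1,0.468,0.17,0,0,0,0.2]
    - [-1,0.468,0.17,0,0,0,0.2]
    - [-1,0.468,0.17,0,0,0,0.2]
    - [-1,0.468,0.17,0,0,0,0.2]
    - [-1,0.468,0.17,0,0,0,0.2]
    - [-1,0.468,0.17,0,0,0,0.2]
    - [-1,0.468,0.17,0,0,0,0.2]
    - [-1,0.468,0.17,0,0,0,0.2]

```text
t: 5.0
eef_pos: [451.1, 154.6, 222.1]
orientation: [0.0, 0.707, 0.707, 0.0]
force: [1.3, 0.6, -0.0]
opening: 51.1
gripper_force: 0.0
```

>>> move_arm:
  moves:
    - [-1,0.468,0.17,0,0,0,0.2]
    - [-1,0.468,0.17,0,0,0,0.2]
    - [-1,0.468,0.17,0,0,0,0.2]
    - [-1,0.468,0.17,0,0,0,0.2]
    - [-1,0.468,0.17,0,0,0,0.2]
    - [-1,0.468,0.17,0,0,0,0.2]
    - [0,0,0,0,0,0,0.2]

```text
t: 5.88
eef_pos: [507.2, 34.4, 201.6]
orientation: [-0.0, 0.708, 0.706, -0.0]
force: [0.1, 0.8, -1.2]
opening: 51.5
gripper_force: 0.0
```

>>> move_arm:
  moves:
    - [0.1,0,1,0,0,0,0.2]
    - [0,0,1,0,0,0,0.2]
    - [0,0,1,0,0,0,0.2]
    - [0,0,1,0,0,0,0.2]
    - [0,0,1,0,0,0,0.2]
    - [0,0,0,0,0,0,-1]
    - [0,0,0,0,0,0,-1]
    - [0,0,0,0,0,0,-1]
    - [0,0,0,0,0,0,-1]
    - [0,0,0,0,0,0,-1]

```text
t: 7.12
eef_pos: [507.2, 38.0, 102.2]
orientation: [0.0, 0.707, 0.707, 0.0]
force: [0.1, 0.3, -2.6]
opening: 22.1
gripper_force: 58.7
```

>>> move_arm:
  moves:
    - [0,0,-1,0,0,0,-1]
    - [0,0,-1,0,0,0,-1]
    - [0,0,-1,0,0,0,-1]
    - [-0.894,0.96,0,0,0,0,-1]
    - [-0.894,0.96,0,0,0,0,-1]
    - [-0.894,0.96,0,0,0,0,-1]
    - [-0.894,0.96,0,0,0,0,-1]
    - [-0.894,0.96,0,0,0,0,-1]
    - [-0.894,0.96,0,0,0,0,-1]
    - [-0.894,0.96,0,0,0,0,-1]
    - [-0.894,0.96,0,0,0,0,-1]
    - [0,0,0,0,0,0,-1]

```text
t: 8.62
eef_pos: [662.0, -107.5, 160.8]
orientation: [0.0, 0.708, 0.706, -0.0]
force: [-0.9, 0.2, -1.4]
opening: 22.4
gripper_force: 59.1
```

>>> move_arm:
  moves:
    - [0,0,1,0,0,0,-1]
    - [0,0,1,0,0,0,-1]
    - [0,0,1,0,0,0,-1]
    - [0,0,0.2,0,0,0,-1]
    - [0,0,0.1,0,0,0,-1]
    - [0,0,0,0,0,0,-1]

```text
t: 9.38
eef_pos: [661.2, -105.1, 96.6]
orientation: [0.001, 0.707, 0.707, 0.0]
force: [1.3, 0.0, -1.3]
opening: 22.3
gripper_force: 59.1
```

>>> move_arm:
  moves:
    - [0,0,0.12,0,0,0,-1]
    - [0,0,0.04,0,0,0,-1]
    - [0,0,0,0,0,0,0.1]
    - [0,0,0,0,0,0,0.1]
    - [0,0,0,0,0,0,0.1]
    - [0,0,-1,0,0,0,0.1]
    - [0,0,-1,0,0,0,0.1]
    - [0,0,-1,0,0,0,0.2]
    - [0,0,-1,0,0,0,0.55]
    - [0,0,-1,0,0,0,0.55]

```text
t: 10.62
eef_pos: [660.8, -105.1, 194.7]
orientation: [0.0, 0.707, 0.707, 0.0]
force: [0.1, -1.1, 0.3]
opening: 66.4
gripper_force: 0.0
```

>>> move_arm:
  moves:
    - [1,-0.678,0,0,0,0,0.6]
    - [1,-0.678,0,0,0,0,0.6]
    - [1,-0.678,0,0,0,0,0.6]
    - [1,-0.678,0,0,0,0,0.6]
    - [1,-0.678,0,0,0,0,0.6]
    - [1,-0.678,0,0,0,0,0.6]
    - [1,-0.678,0,0,0,0,0.6]
    - [1,-0.678,0,0,0,0,0.6]
    - [1,-0.678,0,0,0,0,0.6]
    - [1,-0.678,0,0,0,0,0.6]
    - [1,-0.678,0,0,0,0,0.6]
    - [1,-0.678,0,0,0,0,0.6]

```text
t: 12.12
eef_pos: [497.0, 136.1, 192.8]
orientation: [0.0, 0.707, 0.707, 0.0]
force: [0.1, 0.8, -0.1]
opening: 68.3
gripper_force: 0.0
```

>>> move_arm:
  moves:
    - [1,-0.678,0,0,0,0,0.6]
    - [1,-0.678,0,0,0,0,0.6]
    - [1,-0.678,0,0,0,0,0.6]
    - [1,-0.678,0.5,0,0,0,0.6]
    - [1,-0.678,1,0,0,0,0.6]
    - [0.2,-0.136,1,0,0,0,0.6]
    - [0,0,1,0,0,0,0.6]
    - [0,0,0,0,0,0,0.6]

```text
t: 13.12
eef_pos: [425.5, 238.8, 121.2]
orientation: [-0.001, 0.707, 0.707, -0.002]
force: [-0.2, -0.9, -0.3]
opening: 68.5
gripper_force: 0.0
```

Run:
```python
from h import *
print(telemetry.read_state()["eef_pos"])
S=[vision.snapshot(n) for n in("top","side")]
cv2.imwrite("pics/a.png",np.hstack([cv2.resize(S[0]["image"][145:295,165:385],None,fx=2,fy=2),cv2.resize(S[1]["image"][180:330,280:460],None,fx=2,fy=2)])[:,:,::-1])
for s in S:
    for st,c,mm in blobs(brass(s,(18,146,60),(25,255,255)),20,700): print(st,c.round(1),plane(s,c,8)[0].round(1))
```

```text
[425.48994551 238.7574552  121.19617401]
[352 178  14  13 139] [358.6 184.1] [ 661.2 -107.6    8. ]
[441 201  20  18 281] [450.3 209.5] [ 595.7 -351.9    8. ]
[443 258  12  11 103] [448.5 263. ] [ 454.8 -343.     8. ]
[224 260  13  22 184] [230.5 269.9] [430.8 226.    8. ]
[388 262  14  13 150] [394.6 268.1] [ 440.2 -201.2    8. ]
[325 150  13   9  98] [331.1 153.8] [ 595.8 -347.4    8. ]
[365 156   7   6  37] [368.1 158.3] [ 455.  -338.5    8. ]
[301 186  10  15 112] [305.4 193.8] [ 662.5 -120.8    8. ]
[361 284  21  19 313] [371.1 293.1] [429.  241.4   8. ]
[352 321  17  17 219] [360.2 328.7] [454.2 349.8   8. ]
```

View pics/a.png

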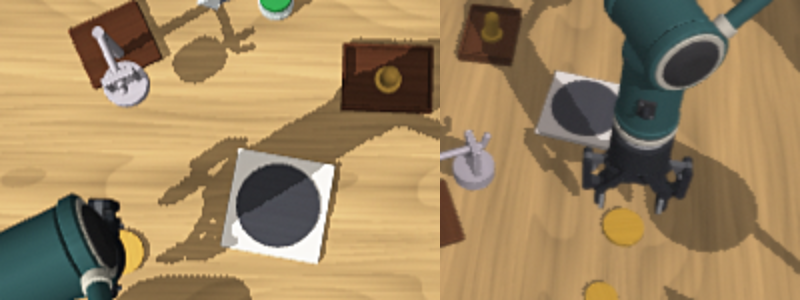

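The knob stands upright in the pan and the plate is clear. I'll probe downward over disc57.

>>> move_arm:
  moves:
    - [0.03,0.15,1,0,0,0,0.6]
    - [0,0,1,0,0,0,0.6]
    - [0,0,0.25,0,0,0,0.6]
    - [0,0,0,0,0,0,0.6]

```text
t: 13.72
eef_pos: [430.8, 239.6, 78.3]
orientation: [0.0, 0.707, 0.707, 0.0]
force: [-0.1, -0.4, -0.4]
opening: 68.3
gripper_force: 0.0
```

>>> move_arm:
  moves:
    - [0,0,0.1,0,0,0,0.6]
    - [0,0,0,0,0,0,0.6]

```text
t: 13.98
eef_pos: [430.8, 239.7, 76.3]
orientation: [0.0, 0.707, 0.707, 0.001]
force: [-0.6, -0.5, 1.5]
opening: 68.4
gripper_force: 0.0
```

>>> move_arm:
  moves:
    - [0,0,0.1,0,0,0,0.6]
    - [0,0,0,0,0,0,0.6]

```text
t: 14.22
eef_pos: [430.3, 239.5, 73.6]
orientation: [-0.0, 0.707, 0.707, -0.0]
force: [-0.5, -0.5, -0.3]
opening: 68.2
gripper_force: 0.0
```

>>> move_arm:
  moves:
    - [0,0,0.1,0,0,0,0.6]
    - [0,0,0,0,0,0,0.6]

```text
t: 14.48
eef_pos: [430.2, 239.4, 71.4]
orientation: [-0.0, 0.707, 0.707, -0.0]
force: [-0.6, 0.1, 0.2]
opening: 68.6
gripper_force: 0.0
```

>>> move_arm:
  moves:
    - [0,0,0.1,0,0,0,0.6]
    - [0,0,0,0,0,0,0.6]

```text
t: 14.72
eef_pos: [430.3, 239.4, 69.5]
orientation: [-0.0, 0.707, 0.707, -0.0]
force: [0.1, 0.3, 0.2]
opening: 68.2
gripper_force: 0.0
```

>>> move_arm:
  moves:
    - [0,0,0.1,0,0,0,0.6]
    - [0,0,0,0,0,0,0.6]

```text
t: 14.98
eef_pos: [430.2, 239.4, 67.5]
orientation: [-0.0, 0.707, 0.707, -0.0]
force: [-0.3, -0.3, -0.4]
opening: 67.8
gripper_force: 0.0
```

>>> move_arm:
  moves:
    - [0,0,0.05,0,0,0,0.6]
    - [0,0,0,0,0,0,0.6]

```text
t: 15.22
eef_pos: [430.4, 239.5, 66.6]
orientation: [-0.0, 0.707, 0.707, -0.0]
force: [-0.1, -0.5, -0.2]
opening: 68.2
gripper_force: 0.0
```

>>> move_arm:
  moves:
    - [0,-0.05,0,0,0,0,0.48]
    - [0,0,0,0,0,0,0.48]
    - [0,0,0.05,0,0,0,0.48]
    - [0,0,0,0,0,0,0.48]

```text
t: 15.72
eef_pos: [429.5, 239.6, 66.8]
orientation: [-0.0, 0.707, 0.707, -0.0]
force: [-3.3, -1.9, 9.9]
opening: 63.3
gripper_force: 5.0
```

>>> move_arm:
  moves:
    - [0,0,0.05,0,0,0,0.48]
    - [0,0,0,0,0,0,0.48]

```text
t: 15.98
eef_pos: [429.6, 239.6, 66.7]
orientation: [-0.0, 0.707, 0.707, -0.0]
force: [-6.4, -3.7, 19.1]
opening: 63.1
gripper_force: 9.4
```

>>> move_arm:
  moves:
    - [0,0,0.05,0,0,0,0.48]
    - [0,0,0,0,0,0,0.48]

```text
t: 16.23
eef_pos: [429.6, 239.6, 66.6]
orientation: [-0.0, 0.707, 0.707, -0.001]
force: [-9.7, -5.8, 28.0]
opening: 63.1
gripper_force: 13.8
```

>>> move_arm:
  moves:
    - [0,0,-0.33,0,0,0,0.48]
    - [0,0,0,0,0,0,-1]
    - [0,0,0,0,0,0,-1]
    - [0,0,0,0,0,0,-1]
    - [0,0,0,0,0,0,-1]

```text
t: 16.85
eef_pos: [430.1, 239.9, 72.1]
orientation: [0.0, 0.707, 0.707, 0.0]
force: [-5.0, -2.6, 18.3]
opening: 53.8
gripper_force: 59.4
```

>>> move_arm:
  moves:
    - [0,0,-0.1,0,0,0,-1]
    - [0,0,0,0,0,0,-1]

```text
t: 17.1
eef_pos: [429.4, 239.6, 72.3]
orientation: [-0.0, 0.707, 0.707, 0.0]
force: [-0.5, -0.9, 4.1]
opening: 53.7
gripper_force: 63.7
```

>>> move_arm:
  moves:
    - [0,0,-0.1,0,0,0,-1]
    - [0,0,0,0,0,0,-1]

```text
t: 17.35
eef_pos: [429.0, 239.3, 73.7]
orientation: [-0.0, 0.707, 0.707, -0.0]
force: [-0.5, -0.3, -1.7]
opening: 53.4
gripper_force: 63.1
```

>>> move_arm:
  moves:
    - [0,0,-0.5,0,0,0,-1]
    - [0,0,-1,0,0,0,-1]
    - [0,0,-1,0,0,0,-1]
    - [0,0,-1,0,0,0,-1]
    - [0,0,0,0,0,0,-1]

```text
t: 17.98
eef_pos: [430.8, 240.2, 146.4]
orientation: [0.001, 0.707, 0.707, 0.002]
force: [0.5, 0.4, -1.6]
opening: 53.2
gripper_force: 63.3
```

>>> move_arm:
  moves:
    - [-1,0.302,0,0,0,0,-1]
    - [-1,0.302,0,0,0,0,-1]
    - [-1,0.302,0,0,0,0,-1]
    - [-1,0.302,0,0,0,0,-1]
    - [-1,0.302,0,0,0,0,-1]
    - [-1,0.302,0,0,0,0,-1]
    - [-1,0.302,0,0,0,0,-1]
    - [-1,0.302,0,0,0,0,-1]
    - [-1,0.302,0,0,0,0,-1]
    - [-1,0.302,0,0,0,0,-1]
    - [-0.1,0,1,0,0,0,-1]
    - [0,0,0,0,0,0,-1]

```text
t: 19.48
eef_pos: [487.7, 37.1, 122.0]
orientation: [-0.002, 0.707, 0.707, -0.002]
force: [0.1, -0.5, -1.3]
opening: 53.5
gripper_force: 63.4
```

Run:
```python
from h import *
st=telemetry.read_state();e=st["eef_pos"];print(e)
s=vision.snapshot("side")
p=proj(s,[e[0],e[1],e[2]-68])[0].astype(int);print(p)
cv2.imwrite("pics/b.png",cv2.resize(s["image"][p[1]-50:p[1]+40,p[0]-60:p[0]+60],None,fx=6,fy=6,interpolation=cv2.INTER_CUBIC)[:,:,::-1])
```

```text
[487.7059933   37.11675753 121.98167688]
[354 224]
```

View pics/b.png

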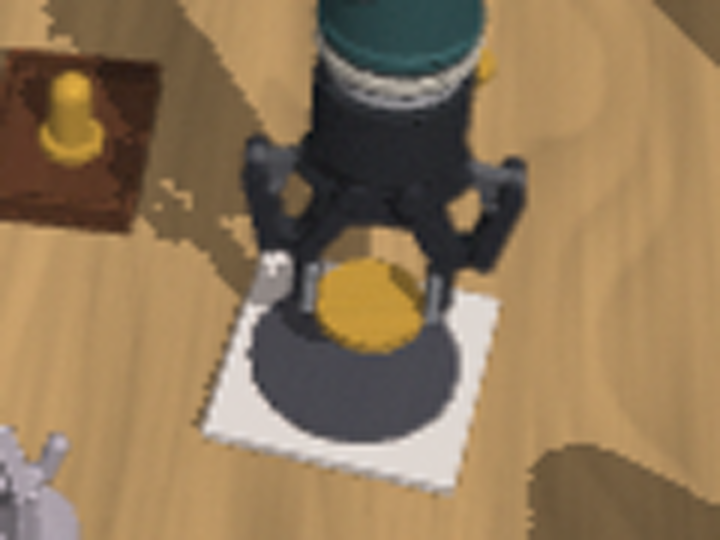

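The picture shows disc57 held level between the pads, above the plate. Lowering.

>>> move_arm:
  moves:
    - [0,0,1,0,0,0,-1]
    - [0,0,0.55,0,0,0,-1]
    - [0,0,0,0,0,0,-1]
    - [0,0,0,0,0,0,-1]

```text
t: 20.02
eef_pos: [490.2, 37.7, 93.8]
orientation: [0.0, 0.707, 0.707, 0.0]
force: [0.1, -0.3, -2.2]
opening: 53.5
gripper_force: 63.5
```

>>> move_arm:
  moves:
    - [0.015,0.06,0.3,0,0,0,-1]
    - [0,0,0,0,0,0,-1]

```text
t: 20.27
eef_pos: [491.0, 37.8, 87.2]
orientation: [-0.0, 0.707, 0.707, -0.0]
force: [-0.3, 0.3, -1.9]
opening: 53.5
gripper_force: 63.5
```

>>> move_arm:
  moves:
    - [0,0,0.07,0,0,0,-1]
    - [0,0,0,0,0,0,-1]

```text
t: 20.52
eef_pos: [491.2, 37.8, 86.3]
orientation: [0.0, 0.707, 0.707, 0.0]
force: [-1.6, 0.2, 3.3]
opening: 53.3
gripper_force: 64.1
```

>>> move_arm:
  moves:
    - [0,0,0.05,0,0,0,-1]
    - [0,0,0,0,0,0,-1]

```text
t: 20.78
eef_pos: [491.3, 37.8, 86.3]
orientation: [-0.0, 0.707, 0.707, -0.0]
force: [-4.7, -0.6, 11.4]
opening: 53.3
gripper_force: 65.1
```

>>> move_arm:
  moves:
    - [0,0,-0.1,0,0,0,0.5]
    - [0,0,0,0,0,0,0.5]
    - [0,0,-0.5,0,0,0,0.5]
    - [0,0,0,0,0,1,0.5]
    - [0,0,0,0,0,1,0.5]
    - [0,0,0,0,0,1,0.5]
    - [0,0,0,0,0,1,0.5]
    - [0,0,0,0,0,1,0.5]
    - [0,0,0,0,0,1,0.5]
    - [0,0,0,0,0,1,0.5]
    - [0,0,0,0,0,1,0.5]
    - [0,0,0,0,0,1,0.5]

```text
t: 22.28
eef_pos: [491.3, 37.8, 97.4]
orientation: [0.0, 0.952, 0.307, 0.0]
force: [0.3, -0.3, 0.5]
opening: 64.1
gripper_force: 0.0
```

>>> move_arm:
  moves:
    - [0,0,0,0,0,1,0.5]
    - [0,0,0,0,0,1,0.5]
    - [0,0,0,0,0,1,0.5]
    - [0,0,0,0,0,1,0.5]
    - [0,0,0,0,0,1,0.5]
    - [0,0,0,0,0,1,0.5]
    - [0,0,0.45,0,0,0,0.5]
    - [0,0,0,0,0,0,0.5]
    - [0,0,0,0,0,0,0.5]

```text
t: 23.4
eef_pos: [490.9, 37.8, 87.7]
orientation: [0.0, 1.0, 0.0, -0.0]
force: [0.1, 0.6, -0.2]
opening: 64.2
gripper_force: 0.0
```

>>> move_arm:
  moves:
    - [0,0,0,0,0,0,-0.1]
    - [0,0,0,0,0,0,-0.1]
    - [0,0,0,0,0,0,-0.1]
    - [0,0,0,0,0,0,-0.1]

```text
t: 23.9
eef_pos: [491.1, 37.7, 88.8]
orientation: [0.0, 1.0, 0.0, -0.0]
force: [-2.9, -1.2, 6.6]
opening: 52.7
gripper_force: 61.3
```

>>> move_arm:
  moves:
    - [0,0,0,0,0,0,0.5]
    - [0,0,0,0,0,0,0.5]
    - [0,0,0,0,0,0,0.5]
    - [0,0,-1,0,0,0,0.5]
    - [0,0,-1,0,0,0,0.5]
    - [0,0,-1,0,0,0,0.5]
    - [0,0,-1,0,0,0,0.5]
    - [0,0,0,0,0,0,0.5]

```text
t: 24.9
eef_pos: [492.4, 37.9, 169.5]
orientation: [-0.0, 1.0, 0.0, 0.002]
force: [0.5, 0.0, -0.2]
opening: 64.6
gripper_force: 0.0
```

>>> move_arm:
  moves:
    - [0.267,1,0,0,0,0,0.4]
    - [0.267,1,0,0,0,0,0.4]
    - [0.267,1,0,0,0,0,0.4]
    - [0.267,1,0,0,0,0,0.4]
    - [0.267,1,0,0,0,0,0.4]
    - [0.267,1,0,0,0,0,0.4]
    - [0.267,1,0,0,0,0,0.4]
    - [0.267,1,0,0,0,0,0.4]
    - [0.267,1,0,0,0,0,0.4]
    - [0.267,1,0,0,0,0,0.4]
    - [0.267,1,0,0,0,0,0.4]
    - [0.267,1,0,0,0,0,0.4]

```text
t: 26.4
eef_pos: [555.5, -203.6, 167.9]
orientation: [0.0, 1.0, -0.0, 0.0]
force: [0.7, 0.7, 0.9]
opening: 59.8
gripper_force: 0.0
```

```bash
cat >> h.py <<'E'
def discs(z=8,views=("top","side"),show=True):
    o={}
    for n in views:
        s=vision.snapshot(n)
        for st,c,mm in blobs(brass(s,(18,146,60),(25,255,255)),20,700):
            W=plane(s,np.argwhere(mm)[:,::-1],z)[:,:2]
            print(n,c.round(1),plane(s,c,z)[0].round(1),(4*np.sqrt(np.linalg.eigvalsh(np.cov(W.T)))).round(1))
        o[n]=s
    return o
E
python3 - <<'E'
from h import *
o=discs()
for n in o:
    s=o[n];h=cv2.cvtColor(s["image"],cv2.COLOR_RGB2HSV)
    c=tuple(int(v) for v in proj(s,[491,38,14])[0])
    w=np.zeros(h.shape[:2],'uint8');cv2.circle(w,c,28,255,-1)
    m=brass(s,(18,146,60),(25,255,255))&w; P=plane(s,np.argwhere(m)[:,::-1],22); print(n,"disc z22",P.mean(0).round(1))
    m=cv2.inRange(h,(0,0,95),(179,60,255));w[:]=0;cv2.circle(w,c,42,255,-1);m=cv2.morphologyEx(m&w,cv2.MORPH_CLOSE,np.ones((3,3)))
    cn=max(cv2.findContours(m,0,1)[0],key=cv2.contourArea);R=cv2.minAreaRect(plane(s,cn.reshape(-1,2),10)[:,:2].astype('float32'));print("board",R)
    d=cv2.inRange(h,(0,0,0),(179,110,85));w[:]=0;cv2.circle(w,c,24,255,-1);pp=np.argwhere(d&w)[:,::-1];hull=cv2.convexHull(pp.astype('int32')).reshape(-1,2);print("plate",cv2.minEnclosingCircle(plane(s,hull,14)[:,:2].astype('float32')))
E
```

```text
top [358.6 184.3] [ 660.6 -107.5    8. ] [35.8 37.9]
top [303.5 247.2] [491.5  37.3   8. ] [56.7 57.4]
top [184.4 260.5] [453.6 346.6   8. ] [42.2 43.7]
top [448.5 263. ] [ 454.7 -343.1    8. ] [28.7 31.7]
side [330.4 153.7] [ 598.5 -347.8    8. ] [43.2 62.4]
side [367.9 158.3] [ 455.4 -338.5    8. ] [29.4 37.5]
side [371.  184.3] [ 440.5 -196.5    8. ] [36.9 42.5]
side [305.3 193.7] [ 663.2 -121.2    8. ] [33.6 79.6]
side [352.9 231.9] [491.3  28.9   8. ] [56.7 62.6]
side [360.2 328.7] [454.2 349.8   8. ] [42.5 46.1]
top disc z22 [491.8  35.9  22. ]
board ((491.12255859375, 37.28791427612305), (129.60952758789062, 130.60714721679688), 80.4710693359375)
plate ((491.9634704589844, 36.92522430419922), 53.7542839050293)
side disc z22 [491.6  40.5  22. ]
board ((492.258544921875, 41.14560317993164), (134.80722045898438, 131.37486267089844), 80.44544982910156)
plate ((492.6289367675781, 38.70683670043945), 53.2239875793457)
```

>>> move_arm:
  moves:
    - [0.25,0.92,0,0,0,0,0.4]
    - [0.25,0.92,0,0,0,0,0.4]
    - [0.25,0.92,0,0,0,0,0.4]
    - [0.25,0.92,0,0,0,0,0.4]
    - [0.25,0.92,0,0,0,0,0.4]
    - [0.25,0.92,0.3,0,0,0,0.4]
    - [0.25,0.92,1,0,0,0,0.4]
    - [0.25,0.92,1,0,0,0,0.4]
    - [0,0,1,0,0,0,0.4]
    - [0,0,0,0,0,0,0.4]
    - [0,0,0,0,0,0,0.4]

```text
t: 27.88
eef_pos: [595.1, -348.8, 102.0]
orientation: [-0.0, 1.0, 0.0, -0.0]
force: [-0.2, -0.6, 0.0]
opening: 59.8
gripper_force: 0.0
```

Run:
```python
from h import *
print(telemetry.read_state()["eef_pos"].round(1)); discs(views=("side",))
```

```text
[ 595.1 -348.8  102. ]
side [331.2 154.8] [ 595.  -341.6    8. ] [54.  58.4]
side [368.  158.2] [ 455.2 -338.9    8. ] [28.3 37. ]
side [370.9 184.4] [ 440.7 -196.4    8. ] [37.5 42.3]
side [305.2 193.7] [ 663.2 -120.9    8. ] [33.8 80. ]
side [352.9 232. ] [491.3  29.    8. ] [56.7 62.3]
side [360.2 328.7] [454.2 349.8   8. ] [43. 46.]
```

>>> move_arm:
  moves:
    - [0.03,0.05,1,0,0,0,0.4]
    - [0,0,0.2,0,0,0,0.4]
    - [0,0,0,0,0,0,-1]
    - [0,0,0,0,0,0,-1]
    - [0,0,0,0,0,0,-1]
    - [0,0,0,0,0,0,-1]

```text
t: 28.68
eef_pos: [597.5, -351.0, 80.7]
orientation: [0.001, 1.0, -0.0, 0.002]
force: [-0.1, 1.4, 8.8]
opening: -0.3
gripper_force: 3.8
```

The fingers closed above the disc, because the pads sit higher when open. I'll open, rise, and check where the disc is.

>>> move_arm:
  moves:
    - [0,0,-0.5,0,0,0,0.4]
    - [0,0,-0.5,0,0,0,0.4]
    - [0,0,0,0,0,0,0.4]
    - [0,0,0,0,0,0,0.4]

```text
t: 29.18
eef_pos: [595.5, -350.3, 97.8]
orientation: [-0.0, 1.0, -0.0, -0.0]
force: [-0.8, 0.3, 0.9]
opening: 59.7
gripper_force: 0.0
```

Run:
```python
from h import *
print(telemetry.read_state()["eef_pos"].round(1)); o=discs()
s=o["side"];cv2.imwrite("pics/c.png",cv2.resize(s["image"][110:190,290:400],None,fx=6,fy=6,interpolation=cv2.INTER_CUBIC)[:,:,::-1])
```

```text
[ 595.5 -350.3   97.8]
top [358.6 184.3] [ 660.5 -107.4    8. ] [35.8 38.1]
top [448.4 214.9] [ 581.3 -346.5    8. ] [17.3 46.1]
top [303.5 247.2] [491.5  37.3   8. ] [56.8 57.2]
top [184.3 260.5] [453.7 346.6   8. ] [42.  43.7]
top [448.6 263. ] [ 454.7 -343.2    8. ] [28.9 31.2]
top [394.5 268. ] [ 440.3 -201.1    8. ] [34.5 37.4]
side [331.1 155.9] [ 594.6 -334.9    8. ] [49.  58.8]
side [367.8 158.2] [ 455.9 -339.1    8. ] [29.  36.4]
side [371.  184.3] [ 440.5 -196.5    8. ] [36.9 42.5]
side [305.2 193.7] [ 663.3 -121.2    8. ] [33.9 79.2]
side [352.9 231.9] [491.3  28.9   8. ] [56.7 62.6]
side [360.2 328.7] [454.2 349.8   8. ] [43. 46.]
```

View pics/c.png

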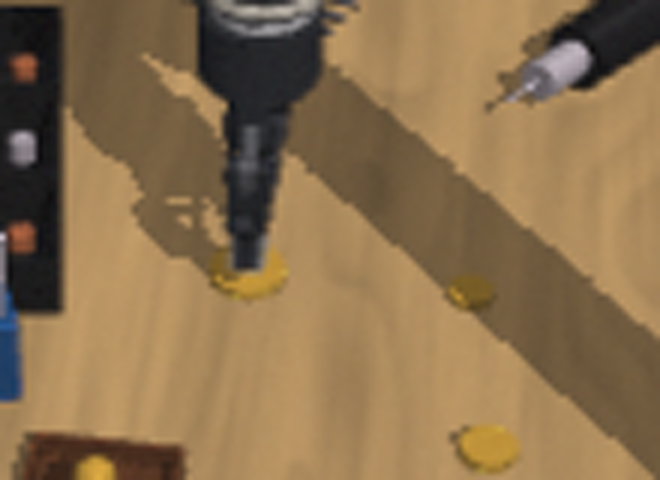

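The disc is still under the gripper at side px (331,155).

>>> move_arm:
  moves:
    - [0.03,-0.04,1,0,0,0,0.4]
    - [0,0,0.24,0,0,0,0.4]
    - [0,0,0,0,0,0,0.4]
    - [0,0,0,0,0,0,0.4]

```text
t: 29.78
eef_pos: [596.4, -349.6, 72.9]
orientation: [-0.0, 1.0, 0.0, -0.0]
force: [0.6, 0.7, -0.9]
opening: 60.1
gripper_force: 0.0
```

>>> move_arm:
  moves:
    - [0,0,0,0,0,0,-1]
    - [0,0,0,0,0,0,-1]
    - [0,0,0,0,0,0,-1]
    - [0,0,0,0,0,0,-1]

```text
t: 30.28
eef_pos: [596.9, -349.9, 74.3]
orientation: [0.0, 1.0, -0.0, 0.001]
force: [-0.7, 1.8, 5.7]
opening: 46.3
gripper_force: 61.1
```

>>> move_arm:
  moves:
    - [0,0,-0.5,0,0,0,-1]
    - [0,0,-1,0,0,0,-1]
    - [0,0,-1,0,0,0,-1]
    - [0,0,-1,0,0,0,-1]
    - [-0.272,-1,0,0,0,0,-1]
    - [-0.272,-1,0,0,0,0,-1]
    - [-0.272,-1,0,0,0,0,-1]
    - [-0.272,-1,0,0,0,0,-1]
    - [-0.272,-1,0,0,0,0,-1]
    - [-0.272,-1,0,0,0,0,-1]
    - [-0.272,-1,0,0,0,0,-1]
    - [-0.272,-1,0,0,0,0,-1]

```text
t: 31.78
eef_pos: [552.5, -188.3, 143.2]
orientation: [0.0, 1.0, -0.0, 0.0]
force: [0.2, -0.4, -2.0]
opening: 46.0
gripper_force: 61.7
```

>>> move_arm:
  moves:
    - [-0.272,-1,0,0,0,0,-1]
    - [-0.272,-1,0,0,0,0,-1]
    - [-0.272,-1,0,0,0,0,-1]
    - [-0.272,-1,0,0,0,0,-1]
    - [-0.272,-1,0,0,0,0,-1]
    - [-0.272,-1,0,0,0,0,-1]
    - [-0.272,-1,0,0,0,0,-1]
    - [-0.272,-1,0,0,0,0,-1]
    - [-0.272,-1,0,0,0,0,-1]
    - [-0.272,-1,0,0,0,0,-1]
    - [-0.272,-1,0,0,0,0,-1]
    - [0,0,0.5,0,0,0,-1]

```text
t: 33.28
eef_pos: [493.1, 31.9, 133.6]
orientation: [-0.0, 1.0, 0.001, 0.001]
force: [-0.2, -0.2, -1.8]
opening: 46.2
gripper_force: 61.7
```

>>> move_arm:
  moves:
    - [0,-0.38,0.8,0,0,0,-1]
    - [0,0,0.2,0,0,0,-1]
    - [0,0,0,0,0,0,-1]
    - [0,0,0,0,0,0,-1]

```text
t: 33.78
eef_pos: [493.3, 37.7, 113.2]
orientation: [0.0, 1.0, -0.0, 0.0]
force: [0.0, -0.0, -1.1]
opening: 46.3
gripper_force: 61.8
```

>>> move_arm:
  moves:
    - [-0.105,0,0.78,0,0,0,-1]
    - [0,0,0,0,0,0,-1]
    - [0,0,0,0,0,0,-1]

```text
t: 34.15
eef_pos: [490.3, 37.9, 97.0]
orientation: [0.0, 1.0, -0.0, -0.001]
force: [0.5, -1.3, -0.9]
opening: 46.2
gripper_force: 61.8
```

>>> move_arm:
  moves:
    - [0,0,0.06,0,0,0,-1]
    - [0,0,0,0,0,0,-1]

```text
t: 34.4
eef_pos: [490.8, 38.0, 96.3]
orientation: [0.0, 1.0, 0.0, -0.0]
force: [-0.2, 0.3, -0.8]
opening: 45.6
gripper_force: 61.9
```

>>> move_arm:
  moves:
    - [0,0,0.05,0,0,0,-1]
    - [0,0,0,0,0,0,-1]

```text
t: 34.65
eef_pos: [490.8, 38.0, 96.2]
orientation: [0.0, 1.0, 0.0, -0.0]
force: [-3.8, -0.0, 7.5]
opening: 46.0
gripper_force: 63.0
```

>>> move_arm:
  moves:
    - [0,0,-0.05,0,0,0,0.4]
    - [0,0,0,0,0,0,0.4]
    - [0,0,-0.5,0,0,0,0.4]
    - [0,0,0,0,0,-1,0.4]
    - [0,0,0,0,0,-1,0.4]
    - [0,0,0,0,0,-1,0.4]
    - [0,0,0,0,0,-1,0.4]
    - [0,0,0,0,0,-1,0.4]
    - [0,0,0,0,0,-1,0.4]
    - [0,0,0,0,0,-1,0.4]
    - [0,0,0,0,0,-1,0.4]
    - [0,0,0,0,0,-1,0.4]

```text
t: 36.15
eef_pos: [491.2, 38.0, 106.9]
orientation: [0.0, 0.89, 0.456, 0.0]
force: [-0.2, -0.0, -0.4]
opening: 59.7
gripper_force: 0.0
```

>>> move_arm:
  moves:
    - [0,0,0,0,0,-1,0.4]
    - [0,0,0,0,0,-1,0.4]
    - [0,0,0,0,0,-1,0.4]
    - [0,0,0,0,0,-1,0.4]
    - [0,0,0,0,0,-1,0.4]
    - [0,0,0,0,0,-1,0.4]
    - [-0.01,0.01,0.5,0,0,0,0.4]
    - [0,0,0,0,0,0,0.4]
    - [0,0,0,0,0,0,0.4]

```text
t: 37.28
eef_pos: [490.8, 37.8, 96.0]
orientation: [-0.0, 0.707, 0.707, -0.0]
force: [-0.7, -0.2, 1.0]
opening: 59.7
gripper_force: 0.0
```

>>> move_arm:
  moves:
    - [0,0.01,0,0,0,0,-0.2]
    - [0,0,0,0,0,0,-0.2]
    - [0,0,0,0,0,0,-0.2]
    - [0,0,0,0,0,0,-0.2]

```text
t: 37.78
eef_pos: [491.4, 37.8, 97.1]
orientation: [0.0, 0.707, 0.707, 0.0]
force: [-1.9, -0.4, 4.7]
opening: 46.1
gripper_force: 60.5
```

>>> move_arm:
  moves:
    - [0,0,0,0,0,0,0.4]
    - [0,0,0,0,0,0,0.4]
    - [0,0,-0.5,0,0,0,0.4]
    - [0,0,-1,0,0,0,0.25]
    - [0,0,-1,0,0,0,0.25]
    - [1,-0.119,0,0,0,0,0.25]
    - [1,-0.119,0,0,0,0,0.25]
    - [1,-0.119,0,0,0,0,0.25]
    - [1,-0.119,0,0,0,0,0.25]
    - [1,-0.119,0,0,0,0,0.25]
    - [1,-0.119,0,0,0,0,0.25]
    - [1,-0.119,0,0,0,0,0.25]

```text
t: 39.28
eef_pos: [474.7, 178.5, 147.0]
orientation: [0.0, 0.707, 0.707, 0.0]
force: [0.0, -0.4, 0.5]
opening: 53.4
gripper_force: 0.0
```

>>> move_arm:
  moves:
    - [1,-0.119,0,0,0,0,0.25]
    - [1,-0.119,0,0,0,0,0.25]
    - [1,-0.119,0,0,0,0,0.25]
    - [1,-0.119,0,0,0,0,0.25]
    - [1,-0.119,0,0,0,0,0.25]
    - [1,-0.119,0,0,0,0,0.25]
    - [1,-0.119,0.3,0,0,0,0.25]
    - [1,-0.119,0.6,0,0,0,0.25]
    - [0.5,-0.06,0.8,0,0,0,0.25]
    - [0,0,0,0,0,0,0.25]
    - [0,0,0,0,0,0,0.25]

```text
t: 40.65
eef_pos: [454.1, 347.3, 111.6]
orientation: [-0.0, 0.707, 0.707, -0.001]
force: [-0.2, -0.2, 0.3]
opening: 53.5
gripper_force: 0.0
```

Run:
```python
from h import *
print(telemetry.read_state()["eef_pos"].round(1)); discs()
```

```text
[454.1 347.3 111.6]
top [358.6 184.4] [ 660.5 -107.6    8. ] [36.4 38.9]
top [303.5 247.3] [491.3  37.3   8. ] [56.6 57.1]
top [185.6 260.5] [453.8 343.3   8. ] [35.6 44.2]
top [448.5 263. ] [ 454.9 -342.9    8. ] [28.9 31.6]
top [394.6 268.1] [ 440.2 -201.2    8. ] [34.7 37.4]
side [368.  158.4] [ 455.3 -338.2    8. ] [28.9 38. ]
side [371.  184.3] [ 440.5 -196.5    8. ] [36.9 42.5]
side [305.3 193.7] [ 662.9 -121.1    8. ] [32.7 80.6]
side [348.3 235.5] [504.6  45.    8. ] [14.3 44.1]
side [360.1 328.7] [454.3 349.8   8. ] [43.3 45.9]
```

>>> move_arm:
  moves:
    - [0,0,1,0,0,0,0.25]
    - [0,0,0.9,0,0,0,0.25]
    - [0,0,0,0,0,0,0.25]
    - [0,0,0,0,0,0,0.25]

```text
t: 41.25
eef_pos: [454.2, 347.6, 73.7]
orientation: [-0.0, 0.707, 0.707, -0.0]
force: [-0.3, 0.1, 0.1]
opening: 53.4
gripper_force: 0.0
```

>>> move_arm:
  moves:
    - [0,0,0,0,0,0,-1]
    - [0,0,0,0,0,0,-1]
    - [0,0,0,0,0,0,-1]
    - [0,0,0,0,0,0,-1]

```text
t: 41.75
eef_pos: [454.9, 348.2, 75.2]
orientation: [0.0, 0.707, 0.707, 0.001]
force: [-0.7, 0.0, 5.3]
opening: 39.4
gripper_force: 60.5
```

>>> move_arm:
  moves:
    - [0,0,-0.5,0,0,0,-1]
    - [0,0,-1,0,0,0,-1]
    - [0,0,-1,0,0,0,-1]
    - [0,0,-1,0,0,0,-1]
    - [-1,0.119,0,0,0,0,-1]
    - [-1,0.119,0,0,0,0,-1]
    - [-1,0.119,0,0,0,0,-1]
    - [-1,0.119,0,0,0,0,-1]
    - [-1,0.119,0,0,0,0,-1]
    - [-1,0.119,0,0,0,0,-1]
    - [-1,0.119,0,0,0,0,-1]
    - [-1,0.119,0,0,0,0,-1]

```text
t: 43.25
eef_pos: [473.5, 186.4, 144.3]
orientation: [0.0, 0.707, 0.707, 0.0]
force: [0.2, -0.2, 0.2]
opening: 38.8
gripper_force: 60.4
```

>>> move_arm:
  moves:
    - [-1,0.119,0,0,0,0,-1]
    - [-1,0.119,0,0,0,0,-1]
    - [-1,0.119,0,0,0,0,-1]
    - [-1,0.119,0,0,0,0,-1]
    - [-1,0.119,0,0,0,0,-1]
    - [-1,0.119,0,0,0,0,-1]
    - [-1,0.119,0,0,0,0,-1]
    - [-0.5,0.06,0.5,0,0,0,-1]
    - [0,0,0.6,0,0,0,-1]
    - [0,0,0,0,0,0,-1]
    - [0,0,0,0,0,0,-1]

```text
t: 44.62
eef_pos: [491.0, 38.3, 121.9]
orientation: [-0.0, 0.707, 0.707, -0.0]
force: [-0.2, -0.2, -1.4]
opening: 39.1
gripper_force: 60.5
```

>>> move_arm:
  moves:
    - [-0.02,0.01,0.77,0,0,0,-1]
    - [0,0,0,0,0,0,-1]
    - [0,0,0,0,0,0,-1]

```text
t: 45.0
eef_pos: [491.1, 37.6, 106.5]
orientation: [-0.0, 0.707, 0.707, -0.0]
force: [0.6, 0.8, -0.9]
opening: 39.2
gripper_force: 60.7
```

>>> move_arm:
  moves:
    - [0,0,0.07,0,0,0,-1]
    - [0,0,0,0,0,0,-1]

```text
t: 45.25
eef_pos: [491.4, 37.4, 105.5]
orientation: [-0.0, 0.707, 0.707, -0.0]
force: [-0.1, 0.1, -0.9]
opening: 39.1
gripper_force: 60.7
```

>>> move_arm:
  moves:
    - [0,0,0.04,0,0,0,-1]
    - [0,0,0,0,0,0,-1]

```text
t: 45.5
eef_pos: [491.6, 37.4, 105.2]
orientation: [0.0, 0.707, 0.707, 0.0]
force: [-1.8, -0.4, 4.7]
opening: 39.0
gripper_force: 61.4
```

>>> move_arm:
  moves:
    - [0,0,-0.05,0,0,0,0.25]
    - [0,0,0,0,0,0,0.25]
    - [0,0,-0.5,0,0,0,0.25]
    - [0,0,0,0,0,1,0.25]
    - [0,0,0,0,0,1,0.25]
    - [0,0,0,0,0,1,0.25]
    - [0,0,0,0,0,1,0.25]
    - [0,0,0,0,0,1,0.25]
    - [0,0,0,0,0,1,0.25]
    - [0,0,0,0,0,1,0.25]
    - [0,0,0,0,0,1,0.25]
    - [0,0,0,0,0,1,0.25]

```text
t: 47.0
eef_pos: [491.8, 37.4, 116.4]
orientation: [0.0, 0.952, 0.307, 0.0]
force: [-0.2, -0.3, -0.1]
opening: 53.4
gripper_force: 0.0
```

>>> move_arm:
  moves:
    - [0,0,0,0,0,1,0.25]
    - [0,0,0,0,0,1,0.25]
    - [0,0,0,0,0,1,0.25]
    - [0,0,0,0,0,1,0.25]
    - [0,0,0,0,0,1,0.25]
    - [0,0,0,0,0,1,0.25]
    - [0,0,0.53,0,0,0,0.25]
    - [0,0,0,0,0,0,0.25]
    - [0,0,0,0,0,0,0.25]

```text
t: 48.12
eef_pos: [491.2, 37.4, 104.8]
orientation: [0.0, 1.0, 0.0, -0.0]
force: [-0.5, -0.5, 0.2]
opening: 53.4
gripper_force: 0.0
```

>>> move_arm:
  moves:
    - [0,-0.02,0,0,0,0,-0.3]
    - [0,0,0,0,0,0,-0.3]
    - [0,0,0,0,0,0,-0.3]
    - [0,0,0,0,0,0,-0.3]

```text
t: 48.62
eef_pos: [491.7, 37.8, 105.8]
orientation: [0.0, 1.0, 0.0, 0.0]
force: [-1.9, 0.2, 4.7]
opening: 39.2
gripper_force: 59.6
```

>>> move_arm:
  moves:
    - [0,0,0,0,0,0,0.25]
    - [0,0,0,0,0,0,0.25]
    - [0,0,-0.5,0,0,0,0.25]
    - [0,0,-1,0,0,0,0.1]
    - [0,0,-1,0,0,0,0.1]
    - [-0.215,1,0,0,0,0,0.1]
    - [-0.215,1,0,0,0,0,0.1]
    - [-0.215,1,0,0,0,0,0.1]
    - [-0.215,1,0,0,0,0,0.1]
    - [-0.215,1,0,0,0,0,0.1]
    - [-0.215,1,0,0,0,0,0.1]
    - [-0.215,1,0,0,0,0,0.1]

```text
t: 50.12
eef_pos: [461.4, -102.9, 155.8]
orientation: [0.0, 1.0, 0.0, 0.0]
force: [0.6, -0.9, 0.9]
opening: 46.7
gripper_force: 0.0
```

Run:
```python
from h import *
print(telemetry.read_state()["eef_pos"].round(1)); o=discs()
t,s=o["top"]["image"],o["side"]["image"]
cv2.imwrite("pics/d.png",np.hstack([cv2.resize(t[210:285,270:340],(420,450),interpolation=2),cv2.resize(s[195:255,325:381],(420,450),interpolation=2)])[:,:,::-1])
```

```text
[ 461.4 -102.9  155.8]
top [358.6 184.3] [ 660.5 -107.4    8. ] [35.8 38.1]
top [303.5 247.3] [491.2  37.3   8. ] [56.5 57.6]
top [448.5 263. ] [ 454.9 -342.9    8. ] [28.9 31.6]
side [373.2 184.7] [ 432.4 -195.9    8. ] [18.9 43.6]
side [305.3 193.7] [ 663.2 -121.2    8. ] [33.6 79.6]
side [353.  231.4] [491.   26.5   8. ] [55.2 69.6]
```

View pics/d.png

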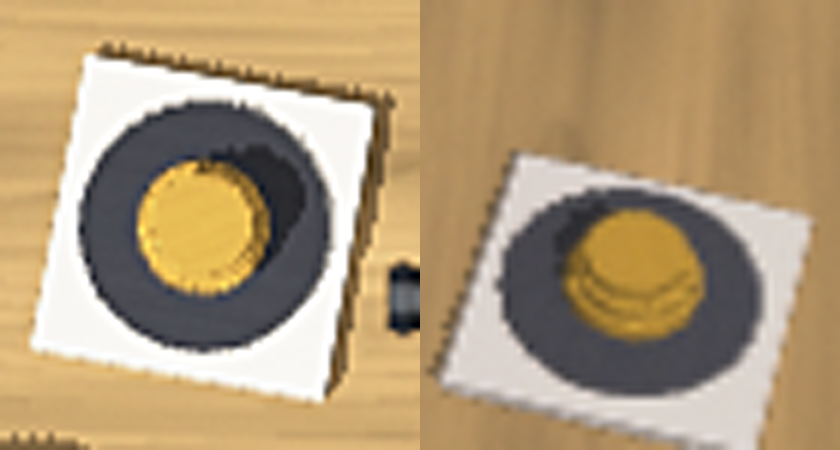

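The stack of three is centred on the plate in both views: plate centre (204,226) against disc (204,228) in the left half. On to disc36.

>>> move_arm:
  moves:
    - [-0.2,0.97,0,0,0,0,0.1]
    - [-0.2,0.97,0,0,0,0,0.1]
    - [-0.2,0.97,0.3,0,0,0,0.1]
    - [-0.2,0.97,1,0,0,0,0.1]
    - [-0.2,0.97,1,0,0,0,0.1]
    - [0,0,0,0,0,0,0.1]
    - [0,0,0,0,0,0,0.1]

```text
t: 51.1
eef_pos: [441.8, -198.7, 109.6]
orientation: [-0.0, 1.0, -0.0, 0.0]
force: [0.1, 0.2, -0.3]
opening: 47.1
gripper_force: 0.0
```

Run:
```python
from h import *
print(telemetry.read_state()["eef_pos"].round(1)); discs()
```

```text
[ 441.8 -198.7  109.6]
top [358.5 184.4] [ 660.5 -107.3    8. ] [36.  38.1]
top [303.5 247.3] [491.2  37.3   8. ] [56.5 57.6]
side [366.7 158.2] [ 460.2 -338.6    8. ] [16.4 38.3]
side [371.  185.4] [ 440.3 -191.1    8. ] [31.4 39.2]
side [305.3 193.7] [ 663.2 -121.2    8. ] [33.6 79.6]
side [353.  231.4] [491.   26.5   8. ] [55.2 69.6]
```

>>> move_arm:
  moves:
    - [-0.05,0.025,1,0,0,0,0.1]
    - [0,0,0.78,0,0,0,0.1]
    - [0,0,0,0,0,0,0.1]
    - [0,0,0,0,0,0,0.1]

```text
t: 51.7
eef_pos: [440.6, -199.6, 73.8]
orientation: [0.0, 1.0, 0.0, 0.0]
force: [0.6, -0.7, -0.1]
opening: 47.1
gripper_force: 0.0
```

>>> move_arm:
  moves:
    - [0,0,0,0,0,0,-1]
    - [0,0,0,0,0,0,-1]
    - [0,0,0,0,0,0,-1]
    - [0,0,0,0,0,0,-1]

```text
t: 52.2
eef_pos: [441.0, -200.0, 74.7]
orientation: [0.0, 1.0, -0.0, 0.001]
force: [-1.8, 2.3, 5.5]
opening: 32.0
gripper_force: 59.1
```

>>> move_arm:
  moves:
    - [0,0,-0.5,0,0,0,-1]
    - [0,0,-1,0,0,0,-1]
    - [0,0,-1,0,0,0,-1]
    - [0,0,-1,0,0,0,-1]
    - [0,0,-0.5,0,0,0,-1]
    - [0.209,-0.99,0,0,0,0,-1]
    - [0.209,-0.99,0,0,0,0,-1]
    - [0.209,-0.99,0,0,0,0,-1]
    - [0.209,-0.99,0,0,0,0,-1]
    - [0.209,-0.99,0,0,0,0,-1]
    - [0.209,-0.99,0,0,0,0,-1]
    - [0.209,-0.99,0,0,0,0,-1]

```text
t: 53.7
eef_pos: [469.4, -60.4, 153.3]
orientation: [-0.0, 1.0, -0.0, -0.0]
force: [0.6, 0.3, -1.0]
opening: 32.2
gripper_force: 59.6
```

>>> move_arm:
  moves:
    - [0.209,-0.99,0,0,0,0,-1]
    - [0.209,-0.99,0,0,0,0,-1]
    - [0.209,-0.99,0,0,0,0,-1]
    - [0.209,-0.99,0,0,0,0,-1]
    - [0.209,-0.99,0.3,0,0,0,-1]
    - [0,0,0.8,0,0,0,-1]
    - [0,0,0,0,0,0,-1]
    - [0,0,0,0,0,0,-1]

```text
t: 54.7
eef_pos: [490.1, 37.3, 131.1]
orientation: [0.0, 1.0, -0.0, -0.001]
force: [0.9, 0.1, -0.1]
opening: 32.6
gripper_force: 59.7
```

>>> move_arm:
  moves:
    - [0.04,-0.02,0.87,0,0,0,-1]
    - [0,0,0,0,0,0,-1]
    - [0,0,0,0,0,0,-1]

```text
t: 55.08
eef_pos: [490.8, 38.1, 113.6]
orientation: [0.0, 1.0, -0.0, -0.001]
force: [-0.8, 0.4, -1.6]
opening: 32.4
gripper_force: 59.8
```

>>> move_arm:
  moves:
    - [0,0,0.06,0,0,0,-1]
    - [0,0,0,0,0,0,-1]

```text
t: 55.32
eef_pos: [491.1, 38.3, 112.8]
orientation: [0.0, 1.0, 0.0, -0.0]
force: [0.2, 0.2, -1.6]
opening: 32.3
gripper_force: 59.8
```

>>> move_arm:
  moves:
    - [0,0,0.04,0,0,0,-1]
    - [0,0,0,0,0,0,-1]

```text
t: 55.58
eef_pos: [491.3, 38.3, 112.7]
orientation: [0.0, 1.0, 0.0, -0.0]
force: [-3.6, -0.3, 5.5]
opening: 31.8
gripper_force: 60.4
```

>>> move_arm:
  moves:
    - [0,0,-0.05,0,0,0,0.1]
    - [0,0,0,0,0,0,0.1]
    - [0,0,-0.5,0,0,0,0.1]
    - [0,0,0,0,0,-1,0.1]
    - [0,0,0,0,0,-1,0.1]
    - [0,0,0,0,0,-1,0.1]
    - [0,0,0,0,0,-1,0.1]
    - [0,0,0,0,0,-1,0.1]
    - [0,0,0,0,0,-1,0.1]
    - [0,0,0,0,0,-1,0.1]
    - [0,0,0,0,0,-1,0.1]
    - [0,0,0,0,0,-1,0.1]

```text
t: 57.08
eef_pos: [491.6, 38.3, 123.8]
orientation: [0.0, 0.89, 0.456, 0.0]
force: [0.5, 0.3, -0.5]
opening: 47.0
gripper_force: 0.0
```

>>> move_arm:
  moves:
    - [0,0,0,0,0,-1,0.1]
    - [0,0,0,0,0,-1,0.1]
    - [0,0,0,0,0,-1,0.1]
    - [0,0,0,0,0,-1,0.1]
    - [0,0,0,0,0,-1,0.1]
    - [0,0,0,0,0,-1,0.1]
    - [0,0,0.5,0,0,0,0.1]
    - [0,0,0,0,0,0,0.1]
    - [0,0,0,0,0,0,0.1]

```text
t: 58.2
eef_pos: [491.1, 38.3, 112.8]
orientation: [-0.0, 0.707, 0.707, -0.0]
force: [-0.7, 0.1, 0.5]
opening: 46.6
gripper_force: 0.0
```

>>> move_arm:
  moves:
    - [0,0,0,0,0,0,-0.4]
    - [0,0,0,0,0,0,-0.4]
    - [0,0,0,0,0,0,-0.4]
    - [0,0,0,0,0,0,-0.4]

```text
t: 58.7
eef_pos: [491.5, 38.3, 113.6]
orientation: [0.0, 0.707, 0.707, 0.0]
force: [-2.1, 0.6, 5.5]
opening: 31.9
gripper_force: 59.3
```

>>> move_arm:
  moves:
    - [0,0,0,0,0,0,0.1]
    - [0,0,0,0,0,0,0.1]
    - [0,0,-0.5,0,0,0,0.1]
    - [0,0,-1,0,0,0,0]
    - [0,0,-1,0,0,0,0]
    - [-1,-0.095,0,0,0,0,0]
    - [-1,-0.095,0,0,0,0,0]
    - [-1,-0.095,0,0,0,0,0]
    - [-1,-0.095,0,0,0,0,0]
    - [-1,-0.095,0,0,0,0,0]
    - [-1,-0.095,0,0,0,0,0]
    - [-1,-0.095,0,0,0,0,0]

```text
t: 60.2
eef_pos: [478.1, -102.4, 163.8]
orientation: [0.0, 0.707, 0.707, 0.0]
force: [0.8, 0.1, 0.8]
opening: 42.7
gripper_force: 0.0
```

>>> move_arm:
  moves:
    - [-1,-0.095,0,0,0,0,0]
    - [-1,-0.095,0,0,0,0,0]
    - [-1,-0.095,0,0,0,0,0]
    - [-1,-0.095,0,0,0,0,0]
    - [-1,-0.095,0,0,0,0,0]
    - [-1,-0.095,0,0,0,0,0]
    - [-1,-0.095,0,0,0,0,0]
    - [-1,-0.095,0,0,0,0,0]
    - [-1,-0.095,0,0,0,0,0]
    - [-1,-0.095,0.9,0,0,0,0]
    - [-1,-0.095,1,0,0,0,0]
    - [-1,-0.095,0.5,0,0,0,0]

```text
t: 61.7
eef_pos: [454.4, -342.6, 113.8]
orientation: [-0.001, 0.707, 0.707, -0.0]
force: [0.1, -0.2, 0.6]
opening: 43.2
gripper_force: 0.0
```

Run:
```python
from h import *
print(telemetry.read_state()["eef_pos"].round(1)); discs()
```

```text
[ 454.4 -342.6  113.8]
top [358.5 184.4] [ 660.5 -107.3    8. ] [36.  38.1]
top [303.5 247.3] [491.2  37.3   8. ] [56.5 57.6]
top [448.3 263. ] [ 454.9 -342.5    8. ] [29.2 30.4]
side [368.1 158.3] [ 455.  -338.5    8. ] [28.1 38. ]
side [305.3 193.7] [ 663.2 -121.2    8. ] [33.6 79.6]
side [353.1 231.3] [490.9  26.1   8. ] [54.8 70.9]
```

>>> move_arm:
  moves:
    - [0.05,0.03,1,0,0,0,0]
    - [0,0,0.9,0,0,0,0]
    - [0,0,0,0,0,0,0]
    - [0,0,0,0,0,0,0]

```text
t: 62.3
eef_pos: [456.1, -340.6, 77.4]
orientation: [0.0, 0.707, 0.707, 0.0]
force: [0.0, 0.0, 1.0]
opening: 42.7
gripper_force: 0.0
```

>>> move_arm:
  moves:
    - [-0.03,-0.04,0.17,0,0,0,0]
    - [0,0,0,0,0,0,0]
    - [0,0,0,0,0,0,-1]
    - [0,0,0,0,0,0,-1]
    - [0,0,0,0,0,0,-1]
    - [0,0,0,0,0,0,-1]

```text
t: 63.05
eef_pos: [455.3, -341.5, 74.4]
orientation: [0.0, 0.707, 0.707, 0.0]
force: [-1.6, -0.1, 5.1]
opening: 25.2
gripper_force: 58.8
```

>>> move_arm:
  moves:
    - [0,0,-0.5,0,0,0,-1]
    - [0,0,-1,0,0,0,-1]
    - [0,0,-1,0,0,0,-1]
    - [0,0,-1,0,0,0,-1]
    - [0,0,-0.7,0,0,0,-1]
    - [1,0.095,0,0,0,0,-1]
    - [1,0.095,0,0,0,0,-1]
    - [1,0.095,0,0,0,0,-1]
    - [1,0.095,0,0,0,0,-1]
    - [1,0.095,0,0,0,0,-1]
    - [1,0.095,0,0,0,0,-1]
    - [1,0.095,0,0,0,0,-1]

```text
t: 64.55
eef_pos: [468.5, -199.9, 157.7]
orientation: [0.0, 0.707, 0.707, 0.0]
force: [-0.3, 0.6, 0.2]
opening: 25.6
gripper_force: 59.0
```

>>> move_arm:
  moves:
    - [1,0.095,0,0,0,0,-1]
    - [1,0.095,0,0,0,0,-1]
    - [1,0.095,0,0,0,0,-1]
    - [1,0.095,0,0,0,0,-1]
    - [1,0.095,0,0,0,0,-1]
    - [1,0.095,0,0,0,0,-1]
    - [1,0.095,0,0,0,0,-1]
    - [1,0.095,0,0,0,0,-1]
    - [1,0.095,0,0,0,0,-1]
    - [1,0.095,0,0,0,0,-1]
    - [1,0.095,0,0,0,0,-1]
    - [0.95,0.09,0,0,0,0,-1]

```text
t: 66.05
eef_pos: [490.9, 39.0, 157.7]
orientation: [0.0, 0.707, 0.707, 0.0]
force: [0.3, -0.4, -0.9]
opening: 25.7
gripper_force: 59.0
```

>>> move_arm:
  moves:
    - [0,0,1,0,0,0,-1]
    - [0,0,0.2,0,0,0,-1]
    - [0,0,0,0,0,0,-1]
    - [0,0,0,0,0,0,-1]

```text
t: 66.55
eef_pos: [491.4, 37.6, 134.3]
orientation: [0.0, 0.707, 0.707, 0.0]
force: [0.1, -0.1, 0.5]
opening: 25.5
gripper_force: 59.0
```

>>> move_arm:
  moves:
    - [0.01,-0.01,0.64,0,0,0,-1]
    - [0,0,0,0,0,0,-1]
    - [0,0,0,0,0,0,-1]

```text
t: 66.92
eef_pos: [490.4, 37.8, 120.5]
orientation: [-0.0, 0.707, 0.707, -0.0]
force: [0.4, -0.5, -0.1]
opening: 25.6
gripper_force: 59.1
```

>>> move_arm:
  moves:
    - [0,0,0.05,0,0,0,-1]
    - [0,0,0,0,0,0,-1]

```text
t: 67.18
eef_pos: [490.5, 37.8, 120.4]
orientation: [-0.0, 0.707, 0.707, -0.0]
force: [-3.1, -0.6, 5.9]
opening: 25.4
gripper_force: 59.7
```

>>> move_arm:
  moves:
    - [0,0,0.04,0,0,0,-1]
    - [0,0,0,0,0,0,-1]

```text
t: 67.42
eef_pos: [490.5, 37.8, 120.3]
orientation: [-0.0, 0.707, 0.707, -0.001]
force: [-5.6, -1.2, 10.4]
opening: 25.6
gripper_force: 60.3
```

>>> move_arm:
  moves:
    - [0,0.035,-0.06,0,0,0,-1]
    - [0,0,0,0,0,0,-1]
    - [0,0,0,0,0,0,0]
    - [0,0,0,0,0,0,0]
    - [0,0,-0.5,0,0,0,0]
    - [0,0,0,0,0,1,0]
    - [0,0,0,0,0,1,0]
    - [0,0,0,0,0,1,0]
    - [0,0,0,0,0,1,0]
    - [0,0,0,0,0,1,0]
    - [0,0,0,0,0,1,0]
    - [0,0,0,0,0,1,0]

```text
t: 68.92
eef_pos: [491.8, 37.9, 131.0]
orientation: [0.0, 0.914, 0.405, 0.0]
force: [0.0, 0.0, -0.8]
opening: 42.9
gripper_force: 0.0
```

>>> move_arm:
  moves:
    - [0,0,0,0,0,1,0]
    - [0,0,0,0,0,1,0]
    - [0,0,0,0,0,1,0]
    - [0,0,0,0,0,1,0]
    - [0,0,0,0,0,1,0]
    - [0,0,0,0,0,1,0]
    - [0,0,0,0,0,1,0]
    - [0,0,0,0,0,1,0]
    - [0,0,0.51,0,0,0,0]
    - [0,0,0,0,0,0,0]
    - [0,0,0,0,0,0,0]

```text
t: 70.3
eef_pos: [491.3, 37.9, 119.8]
orientation: [0.0, 1.0, 0.0, -0.0]
force: [-0.3, 0.7, 0.3]
opening: 42.1
gripper_force: 0.0
```

>>> move_arm:
  moves:
    - [0,0,0,0,0,0,-0.5]
    - [0,0,0,0,0,0,-0.5]
    - [0,0,0,0,0,0,-0.5]
    - [0,0,0,0,0,0,-0.5]

```text
t: 70.8
eef_pos: [491.8, 37.9, 120.6]
orientation: [-0.0, 1.0, 0.0, 0.0]
force: [-1.6, 0.0, 5.4]
opening: 25.0
gripper_force: 59.0
```

>>> move_arm:
  moves:
    - [0,0,0,0,0,0,0]
    - [0,0,0,0,0,0,0]
    - [0,0,-0.5,0,0,0,0]
    - [0,0,-1,0,0,0,0]
    - [0,0,-1,0,0,0,0]
    - [0,1,-0.8,0,0,0,0]
    - [0,1,-0.8,0,0,0,0]
    - [0,1,-0.8,0,0,0,0]
    - [0,1,-0.8,0,0,0,0]
    - [0,1,-0.8,0,0,0,0.3]
    - [0,1,0,0,0,0,0.3]
    - [0,1,0,0,0,0,0.3]

```text
t: 72.3
eef_pos: [491.7, -102.8, 251.1]
orientation: [0.0, 1.0, -0.0, 0.001]
force: [0.1, 0.1, 0.5]
opening: 55.8
gripper_force: 0.0
```

Run:
```python
from h import *
print(telemetry.read_state()["eef_pos"].round(1)); o=discs()
t,s=o["top"]["image"],o["side"]["image"]
I=lambda a,w,h:cv2.resize(a,(w,h),interpolation=2)
A=np.hstack([I(t[215:280,270:340],350,325),I(s[195:255,322:387],350,325)])
B=np.hstack([I(t[150:205,195:265],350,275),I(s[230:285,265:335],350,275)])
cv2.imwrite("pics/e.png",np.vstack([A,B])[:,:,::-1])
```

```text
[ 491.7 -102.8  251.1]
top [358.6 184.3] [ 660.5 -107.4    8. ] [35.8 38.1]
top [303.5 247.3] [491.3  37.3   8. ] [56.3 57.6]
side [305.3 193.7] [ 663.2 -121.2    8. ] [33.6 79.6]
side [353.1 231. ] [490.8  24.9   8. ] [54.2 74.7]
```

View pics/e.png

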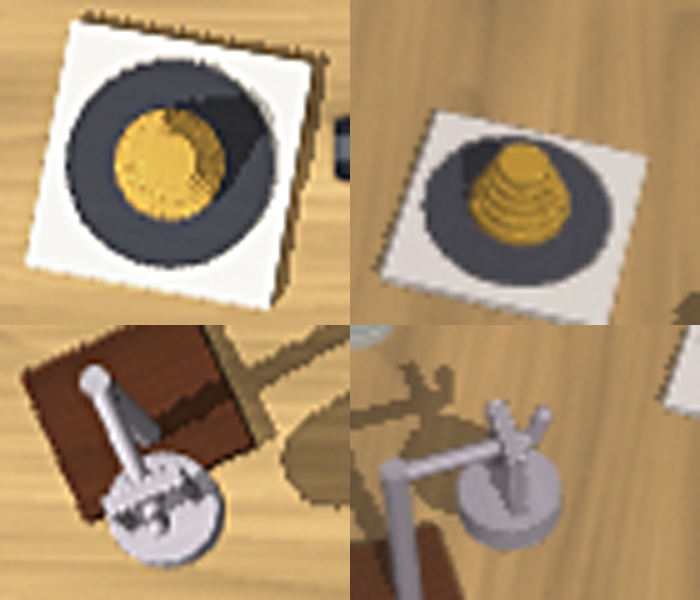

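The stack of five is concentric and centred. The weight hangs with its body centre near top px (227,186), and the bar points about 25° from world x. Now to the weight.

>>> move_arm:
  moves:
    - [0.439,-1,0,0,0,0,0.5]
    - [0.439,-1,0,0,0,0,0.5]
    - [0.439,-1,0,0,0,0,0.5]
    - [0.439,-1,0,0,0,0,0.5]
    - [0.439,-1,0,0,0,0,0.5]
    - [0.439,-1,0,0,0,0,0.5]
    - [0.439,-1,0,0,0,0,0.5]
    - [0.439,-1,0,0,0,0,0.5]
    - [0.439,-1,0,0,0,0,0.5]
    - [0.439,-1,0,0,0,0,0.5]
    - [0.439,-1,0,0,0,0,0.5]
    - [0.439,-1,0,0,0,0,0.5]

```text
t: 73.9
eef_pos: [597.4, 139.2, 250.0]
orientation: [0.0, 1.0, 0.0, -0.0]
force: [-0.0, 0.2, 0.1]
opening: 64.2
gripper_force: 0.0
```

>>> move_arm:
  moves:
    - [0.439,-1,0,0,0,0,0.5]
    - [0.439,-1,0,0,0,0,0.5]
    - [0.439,-1,0,0,0,0,0.5]
    - [0.439,-1,0,0,0,0,0.5]
    - [0.18,-0.4,0,0,0,0,0.5]
    - [0,0,0,0,0,-1,0.5]
    - [0,0,0,0,0,-1,0.5]
    - [0,0,0,0,0,-1,0.5]
    - [0,0,0,0,0,-1,0.5]
    - [0,0,0,0,0,-0.17,0.5]
    - [0,0,0,0,0,0,0.5]
    - [0,0,0,0,0,0,0.5]

```text
t: 75.4
eef_pos: [635.6, 225.9, 250.1]
orientation: [0.0, 0.976, 0.216, -0.0]
force: [-0.6, -0.7, 0.6]
opening: 64.3
gripper_force: 0.0
```

Run:
```python
from h import *
e=telemetry.read_state();print(e["eef_pos"].round(1),e["q"].round(2))
s=vision.snapshot("side");t=vision.snapshot("top")
cv2.imwrite("pics/f.png",np.hstack([cv2.resize(s["image"][195:295,250:350],(500,500),interpolation=2),cv2.resize(t["image"][130:230,190:250],(300,500),interpolation=2)])[:,:,::-1])
p=e["eef_pos"]
for h in(54,73): print("side px",proj(s,p-[0,0,h]))
print("handle mid px for est",proj(s,[[635.5,226,144],[635.5,226,98]]))
```

```text
[635.6 225.9 250.1] [ 0.3   0.3   1.66 -0.    1.18  1.44]
side px [[295.61286713 238.39706626]]
side px [[295.85416455 243.16150165]]
handle mid px for est [[296.27838992 251.20499952]
 [296.81152626 261.73724377]]
```

View pics/f.png

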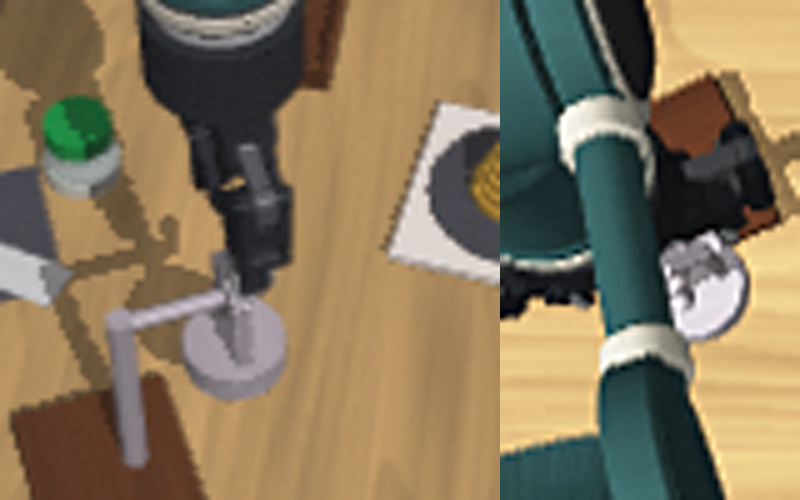

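The handle sits under the open fingers, with its crossbar at about (231,278) in the left crop against a predicted (231,281). Descending while watching the force.

>>> move_arm:
  moves:
    - [0,0,1,0,0,0,0.5]
    - [0,0,0.75,0,0,0,0.5]
    - [0,0,0,0,0,0,0.5]
    - [0,0,0,0,0,0,0.5]

```text
t: 76.0
eef_pos: [635.5, 225.9, 214.6]
orientation: [0.0, 0.976, 0.217, -0.0]
force: [-0.2, -0.5, -0.1]
opening: 64.2
gripper_force: 0.0
```

>>> move_arm:
  moves:
    - [0,0,0.25,0,0,0,0.5]
    - [0,0,0.25,0,0,0,0.5]
    - [0,0,0,0,0,0,0.5]

```text
t: 76.38
eef_pos: [635.2, 225.8, 204.5]
orientation: [0.0, 0.976, 0.217, -0.0]
force: [0.2, -0.7, -0.5]
opening: 64.0
gripper_force: 0.0
```

>>> move_arm:
  moves:
    - [0,0,0.5,0,0,0,0.5]
    - [0,0,0.5,0,0,0,0.5]
    - [0,0,0,0,0,0,0.5]
    - [0,0,0,0,0,0,0.5]

```text
t: 76.88
eef_pos: [635.5, 225.9, 184.8]
orientation: [0.0, 0.976, 0.217, -0.0]
force: [-1.1, -0.1, -0.2]
opening: 63.6
gripper_force: 0.0
```

Run:
```python
from h import *
e=telemetry.read_state();print(e["eef_pos"].round(1),e["force"].round(1))
s=vision.snapshot("side")
cv2.imwrite("pics/g.png",cv2.resize(s["image"][225:285,265:335],(700,600),interpolation=2)[:,:,::-1])
```

```text
[635.5 225.9 184.8] [-1.1 -0.1 -0.2]
```

View pics/g.png

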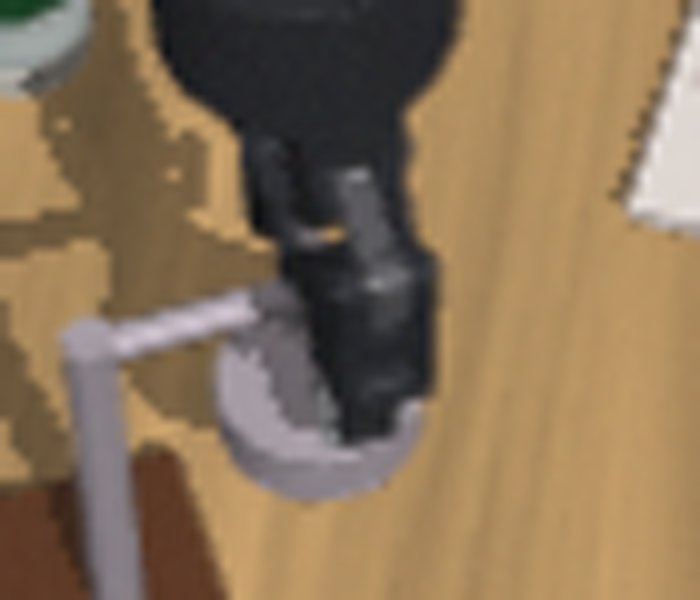

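The near finger lies outside the handle's leg and the far finger is hidden. The finger tip at (368,420) is where it should be for a centred grasp. Closing.

>>> move_arm:
  moves:
    - [0,0,0,0,0,0,0.1]
    - [0,0,0,0,0,0,-0.1]
    - [0,0,0,0,0,0,-1]
    - [0,0,0,0,0,0,-1]
    - [0,0,0,0,0,0,-1]

```text
t: 77.55
eef_pos: [635.9, 226.0, 185.7]
orientation: [-0.0, 0.976, 0.217, 0.0]
force: [-1.1, -1.1, 4.7]
opening: 39.1
gripper_force: 59.9
```

>>> move_arm:
  moves:
    - [0,0,-0.4,0,0,0,-1]
    - [0,0,-0.4,0,0,0,-1]
    - [0,0,-0.35,0,0,0,-1]
    - [0,0,0,0,0,0,-1]
    - [0,0,0,0,0,0,-1]

```text
t: 78.18
eef_pos: [635.4, 225.9, 207.9]
orientation: [-0.0, 0.976, 0.217, -0.0]
force: [-0.2, -0.8, -3.9]
opening: 38.7
gripper_force: 60.6
```

>>> move_arm:
  moves:
    - [-0.5,0,0,0,0,0,-1]
    - [-0.5,0,0,0,0,0,-1]
    - [-0.5,0,0,0,0,0,-1]
    - [-0.5,0,0,0,0,0,-1]
    - [0,0,0,0,0,0,-1]

```text
t: 78.8
eef_pos: [598.4, 208.6, 208.1]
orientation: [0.0, 0.976, 0.217, -0.0]
force: [-0.0, -0.7, -4.3]
opening: 39.6
gripper_force: 60.6
```

>>> move_arm:
  moves:
    - [-0.7,0,0,0,0,0,-1]
    - [-0.8,0,0,0,0,0,-1]
    - [-0.8,0,0,0,0,0,-1]
    - [0,0,0,0,0,0,-1]
    - [0,0,0,0,0,0,-1]

```text
t: 79.42
eef_pos: [557.9, 189.6, 208.5]
orientation: [-0.0, 0.976, 0.217, 0.001]
force: [-0.0, -0.6, -4.2]
opening: 39.1
gripper_force: 60.6
```

Run:
```python
from h import *
e=telemetry.read_state();p=e["eef_pos"];print(p.round(1),e["force"].round(1))
s=vision.snapshot("side")
cv2.imwrite("pics/i.png",cv2.resize(s["image"][205:285,255:365],(770,560),interpolation=2)[:,:,::-1])
print(proj(s,[p-[0,0,86],p-[0,0,106]]))
```

```text
[557.9 189.6 208.5] [-0.  -0.6 -4.2]
[[327.46817345 248.07535197]
 [327.28592068 252.62453674]]
```

View pics/i.png

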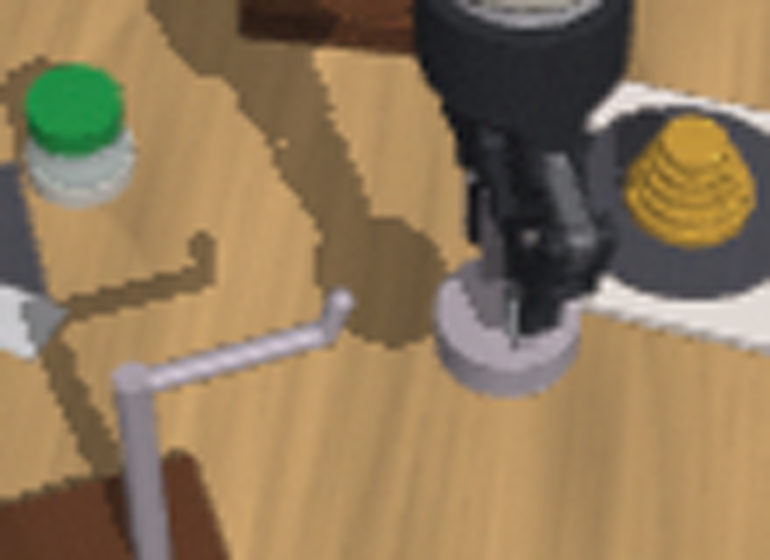

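The weight is off the hook and the bar and tip are clear. The body centre is at column 327.6 against a tool column of 327.4, so it is centred. Moving over the stack.

>>> move_arm:
  moves:
    - [-0.778,0.683,0,0,0,0,-1]
    - [-0.778,0.683,0,0,0,0,-1]
    - [-0.778,0.683,0,0,0,0,-1]
    - [-0.778,0.683,0,0,0,0,-1]
    - [-0.778,0.683,0,0,0,0,-1]
    - [-0.778,0.683,0,0,0,0,-1]
    - [-0.778,0.683,0,0,0,0,-1]
    - [-0.778,0.683,0,0,0,0,-1]
    - [0,0,0.5,0,0,0,-1]
    - [0,0,0.5,0,0,0,-1]
    - [0,0,0,0,0,0,-1]
    - [0,0,0,0,0,0,-1]

```text
t: 80.97
eef_pos: [491.2, 38.3, 187.8]
orientation: [-0.0, 0.976, 0.217, -0.0]
force: [0.5, 0.4, -3.6]
opening: 39.4
gripper_force: 61.1
```

Run:
```python
from h import *
e=telemetry.read_state();p=e["eef_pos"];print(p.round(1),e["force"].round(1),e["orientation"].round(3))
s=vision.snapshot("side");I=s["image"]
cv2.imwrite("pics/j.png",cv2.resize(I[185:255,310:400],(720,560),interpolation=2)[:,:,::-1])
print(proj(s,[p-[0,0,86],p-[0,0,106],[491.3,37.9,54]]))
```

```text
[491.2  38.3 187.8] [ 0.5  0.4 -3.6] [-0.     0.976  0.217 -0.   ]
[[354.95555814 213.96850687]
 [354.46443885 218.4837772 ]
 [353.76833038 224.47658235]]
```

View pics/j.png

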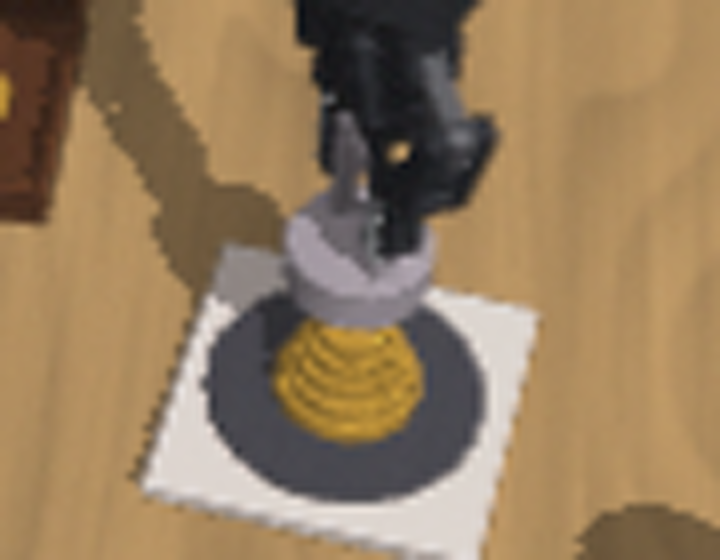

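The weight hangs level above the stack, column 355.0 against 354.95 expected. Lowering it.

>>> move_arm:
  moves:
    - [0,0,0.5,0,0,0,-1]
    - [0,0,0.5,0,0,0,-1]
    - [0,0,0.15,0,0,0,-1]
    - [0,0,0,0,0,0,-1]
    - [0,0,0,0,0,0,-1]

```text
t: 81.65
eef_pos: [491.3, 37.8, 165.3]
orientation: [0.0, 0.976, 0.217, 0.0]
force: [-0.5, 0.4, -3.8]
opening: 39.3
gripper_force: 61.1
```

>>> move_arm:
  moves:
    - [0,0,0.05,0,0,0,-1]
    - [0,0,0.05,0,0,0,-1]
    - [0,0,0,0,0,0,-1]

```text
t: 82.02
eef_pos: [491.0, 37.9, 163.1]
orientation: [0.0, 0.976, 0.217, 0.0]
force: [-0.2, 0.6, -3.6]
opening: 39.1
gripper_force: 61.1
```

>>> move_arm:
  moves:
    - [0,0,0.05,0,0,0,-1]
    - [0,0,0,0,0,0,-1]

```text
t: 82.28
eef_pos: [491.0, 37.8, 162.0]
orientation: [0.0, 0.976, 0.217, -0.0]
force: [0.1, 0.4, -3.3]
opening: 38.9
gripper_force: 61.1
```

>>> move_arm:
  moves:
    - [0,0,0.05,0,0,0,-1]
    - [0,0,0,0,0,0,-1]

```text
t: 82.52
eef_pos: [491.3, 37.9, 161.9]
orientation: [0.0, 0.976, 0.217, 0.0]
force: [-3.7, 0.3, 5.6]
opening: 38.8
gripper_force: 61.9
```

>>> move_arm:
  moves:
    - [0,0,-0.03,0,0,0,-1]
    - [0,0,0,0,0,0,-1]
    - [0,0,0,0,0,0,0.1]
    - [0,0,0,0,0,0,0.3]
    - [0,0,0,0,0,0,0.3]
    - [0,0,0,0,0,0,0.3]

```text
t: 83.28
eef_pos: [491.2, 37.8, 161.7]
orientation: [0.0, 0.976, 0.217, 0.0]
force: [-0.1, -0.8, 0.2]
opening: 55.5
gripper_force: 0.0
```

>>> move_arm:
  moves:
    - [0,0,-0.3,0,0,0,0.3]
    - [0,0,-0.7,0,0,0,0.3]
    - [0,0,-1,0,0,0,0.3]
    - [0,0,-1,0,0,0,0.3]
    - [0,0,-1,0,0,0,0.3]
    - [0,0,-1,0,0,0,0.3]
    - [0,1,0,0,0,0,0.3]
    - [0,1,0,0,0,0,0.3]
    - [0,1,0,0,0,0,0.3]
    - [0,1,0,0,0,0,0.3]
    - [0,1,0,0,0,0,0.3]
    - [0,1,0,0,0,0,0.3]

```text
t: 84.78
eef_pos: [542.3, -72.3, 261.3]
orientation: [-0.0, 0.976, 0.216, -0.0]
force: [-0.1, 0.2, -1.2]
opening: 55.5
gripper_force: 0.0
```

Run:
```python
from h import *
e=telemetry.read_state();print(e["t"],e["eef_pos"].round(1))
o={n:vision.snapshot(n) for n in("top","side")}
t,s=o["top"]["image"],o["side"]["image"]
cv2.imwrite("pics/k.png",np.hstack([cv2.resize(t[210:285,270:340],(400,428),interpolation=2),cv2.resize(s[185:255,315:380],(400,428),interpolation=2)])[:,:,::-1])
for n in o: print(n,proj(o[n],[[491.3,37.9,14],[491.3,37.9,74]]).round(1).tolist())
```

```text
84.775 [542.3 -72.3 261.3]
top [[303.2, 247.2], [302.7, 246.6]]
side [[352.9, 232.9], [354.2, 220.1]]
```

View pics/k.png

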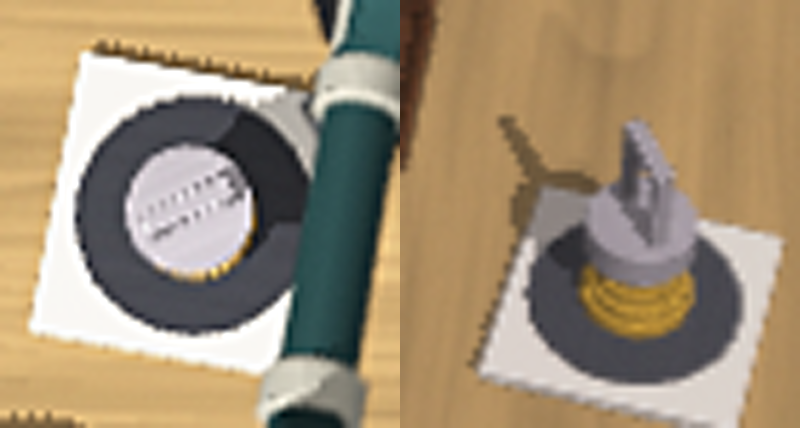

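The weight stands upright and centred on the stack: top px (303.3,246.8) against (302.7,246.6) predicted. The knob is in the pan, so I'm handing in.

```bash
python3 -c "
from rig import order
print(order.finish_job())"
```

```text
the job is handed in; nothing more can be done
None
```

The job is handed in at about 85 s: the knob stands in the pan, the five discs found (57, 50, 43, 36 and 29 mm) are stacked centred on the plate, and the weight stands upright on top, about 1.5 mm off centre in the last picture.

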